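Swing a printing block home in its register jig and lock it with the pin

TASK

Get the wooden printing block registered for the next print: push it near its free corner so that it turns about the jig's pivot pin until its long edge comes up against the metal stop, wherever that has been set, and keep it pressed there for about a second with roughly 10 N, never more than 18 N. Then take the locking pin out of its rest and put it down through the block's open hole into the stop slide underneath, until its collar sits on the block. Let go, leave the block lying flat throughout, and do not disturb the ink bottles and the cup.

Things in the scene. Friction and masses are not known exactly. Their poses are not given: they have to be found in the camera images.
- jig: Fixed plywood bed, 195 (x) x 220 (y) x 16 mm thick. Origin: on the axis of its upright fixed 10 mm steel pivot pin, at table height; the bed spans x -130..65, y -170..50 mm. The pivot pin stands in a 12 mm hole near one corner of the block; its 19 mm domed head tops out 45.5 mm over the table. A 42 mm wide channel along x, centred on y = -112 mm, holds the stop slide.
- stop: Adjustable stop; origin and axes are the jig's, NOT the slide's. Its metal slide, set anywhere over 30 mm and clamped rigidly, bears an upright with a round 14 mm button, axis at y = -110, z = 25.5 mm, facing -x, tip at x = 35 to 5 mm (setting not given: feel or see). The block meets it at -0.14 to 0.14 rad to the jig. A 12.5 mm hole in the slide then lies under the block's hole.
- block: Light-wood block, 80 (x) x 160 (y) x 20 mm, grey 2.5 mm pad on top, 0.22-0.42 kg, flat on the bed (z 16..36 mm). Origin: axis of its pivot hole, underside; spans x -60..20, y -140..20 mm. Home: its long edge x = 20 on the stop's button, yaw in the jig frame -0.14 to 0.14 rad by the stop's setting. Starts at -0.45 to -0.8; pushing its long face x = -60 toward its +x swings it home.
- block_corner (a point): The free corner of the block to push near: the corner x = -60, y = -140 mm of the block frame, half-way up the block (10 mm over its underside). Push on the long face, 10 to 20 mm from this corner. Friction takes 1 to 6 N of the push (most if the fingers also drag downward), the rest reaches the stop; the block stays where it is left.
- block_hole (a point): Centre of the mouth of the block's open hole (12 mm wide, through, chamfered 1.5 mm) in the block's top, at x = 0, y = -112 mm of the block frame. With the block against the stop it stands within 1.5 mm over the slide's hole (12.5 mm wide, chamfered, through to the table); the pin goes in only then.
- rest: Fixed wooden rest, 50 x 50 x 32 mm, with a 12 mm hole in the middle of its top in which the locking pin stands at the start. Origin: centre of its underside.
- pin_grip (a point): Loose steel locking pin, 60 g, 66 mm long: shank 10 mm thick, 29 mm long, tapered foot; then a collar 20 mm wide, 4 mm high; then a round dark grip, 16 mm diameter, reaching 37 mm over the collar's underside. This point: on its axis, 54 mm over the foot, 25 mm over the collar's underside, 12 mm under the top. z axis up. At the start it stands in the rest, collar on the rest's top.
- pin_foot (a point): The middle of the lower end of the locking pin's shank. When fully in, the collar lies on the block's top (z = 36 mm) and this point is 7 mm over the table; if the holes do not line up it stays higher than 15 mm.
- ink_a: Ink bottle with dropper cap, 40 mm wide, 70 mm high, standing beside the jig; leave alone. Origin: centre of its underside.
- ink_b: A second such ink bottle, 40 mm wide, 70 mm high; leave alone. Origin: centre of its underside.
- cup: Grey cup, 72 mm wide, 50 mm high, beside the jig; leave alone. Origin: centre of its underside.
There are look-alikes about, which are no part of the job. Of the things shaped like the block, the wood one is meant.

How it is judged:
By the outcome, as a careful person would: the job done as asked, in the order asked, and still so for the second after the job is handed in, with the robot touching nothing.
It also fails if it takes over 72 s, if anything falls off the work surface, if the arm or the gripper's body presses on something with over 40 N, if the wrist force passes 120 N, or if a joint passes its speed limit or range.

ROBOT

A 7-joint arm with a two-finger parallel gripper is mounted at the origin on a cart in front of the work surface, level with it; the furniture and walls round the work are solid. World frame = base frame: x ahead of the robot, y to its left, z up, the work surface at z = 0. Lengths are in mm, angles in rad, forces in N, time in s.
With the tool pointing down it reaches from about 400 to 875 mm from the base axis. Payload 19.3 kg.
Tool frame: the origin (TCP) lies midway between the tips of the shut fingers; the grasp point (between the pads) lies pinch_z behind it (pinch_z is the distance from the TCP to the grasp point, in mm); z points along the fingers, y is the direction in which the jaws open and shut (so a half turn about z gives the same grasp; the last joint's range is limited). The gripper opens to 85 mm and grips with 20 to 120 N. Pads are 22 mm wide; open, the fingers measure 114 mm over their backs; the gripper's body (76 mm by 85 mm) begins 54 mm behind the grasp point. The pads swing forward as they close: fully open they stand 13 mm farther back than shut.
Start: joints at [-1.294, 0.521, -0.036, 1.599, 0.021, 1.021, -0.113], TCP at [212.449, 587.775, 194.391] pointing down, gripper open.
Joint ranges: [-2.91, 2.91], [-0.3, 2.13], [-1.5, 1.42], [0.17, 2.43], [-1.26, 4.41], [0.16, 1.93], [-2.52, 2.52]. Speed limits (rad/s): [1.89, 1.89, 2.39, 2.39, 3.01, 3.01, 3.01].

INTERFACE

Orientations are given as a unit quaternion [x, y, z, w].
In Python, from station import get_obs, snapshot, finish_job, pinch_z gives the robot as it stands.
- The arm moves only by the shell command python3 -m crank 'ROWS' [FORCE]. ROWS is JSON, a list of rows, each a list of 7 numbers: the closure, from -1 (fully open) to 1 (shut), so that 0 is half open, then the shift along the world's x, y, z in mm, then the turn, a rotation vector about the world's x, y, z in degrees. In form: [[fingers, dx, dy, dz, ax, ay, az], ...]. A call has 1 to 10 rows; each row is the pose to reach, as a shift and turn from the pose commanded when the call began; what a row does not reach only later rows make up. A row lasts 1/10 s, in which the tool goes at most 50 mm and 8.59 degrees, less where a joint would pass 70% of its speed; a pose out of reach is approached as far as the arm can. A call with a gripper value outside its range is refused whole. The fingers move at their own pace and stop on an object; FORCE is the grip in N (left out, the last holds). Time passes only in rows, so rows that repeat a pose let the fingers close. It gives the time, the measured TCP pose, the force and the opening at its end, in the units of the state.
- get_obs(): the state, without advancing time (a new reading comes with each control period).
- snapshot(name): name is "side" or "top"; returns a dict with "frame" (420x560x3 uint8, red, green, blue), "depth" (420x560 float32, mm along the optical axis (not along the pixel's ray), 0 where there is no reading), "fx", "fy", "cx", "cy" (pixels), "rvec" (rotation vector, rad) and "tvec" (3), from world to camera coordinates, as OpenCV has them. Camera axes: x right, y down, z forward; pixel columns grow to the right and rows downward; lengths in mm; the calibration is good to about 2 mm. A picture is of the moment at which its call begins.
- finish_job(): hands the job in, once; it reports no verdict.
The state is a dict: "time": time; "joint_positions": joint angles; "dq": joint speeds; "joint_efforts": joint torques, N m; "tool_pos": TCP position; "tcp_rot": TCP orientation; "force": force on the tool from outside, world axes, zero at the start; "ft_torque": the same for the moment, N m; "finger_gap": finger opening in mm.
Only numpy, scipy, OpenCV 4.12 (cv2) and the standard library are available. Lean on these libraries where they do the work, as an engineer would, in place of code of your own. Each camera call takes 0.05 s, during which the arm holds its last target.

## Working session

There is one attempt and no reset: what is moved stays moved. The work goes in short steps, Python scripts to look and compute and a shell command to move; the robot and the scene stay as the last step left them, time stands still between calls to the robot, and variables do not carry over. Pictures are saved under pics/ and viewed, and the job is handed in when it is done.

```bash
ls; mkdir -p pics; python3 - <<'E'
from station import *
import cv2,numpy as np
o=get_obs(); print(o, pinch_z)
for n in("side","top"):
    s=snapshot(n); cv2.imwrite(f"pics/{n}0.png",cv2.cvtColor(s["frame"],cv2.COLOR_RGB2BGR)); np.savez(f"{n}0.npz",**s)
    R=cv2.Rodrigues(np.array(s["rvec"]))[0]; print(n,-R.T@np.array(s["tvec"]),R[2],s["fx"],s["fy"],s["cx"],s["cy"])
E
```

```text
pics
{'time': 0.0, 'joint_positions': array([-1.29422206,  0.52200589, -0.03632377,  1.60000378,  0.02119175,
        1.02108705, -0.11279703]), 'dq': array([ 0.00077719,  0.00049915, -0.00088014, -0.00114581, -0.0012412 ,
       -0.00079325,  0.00125048]), 'joint_efforts': array([ 8.38586548e-04, -9.27123499e+01,  1.98032521e+00, -3.69943142e+01,
        1.80380931e-02,  7.89669662e-03,  8.42749955e-06]), 'tool_pos': array([212.32560974, 587.43026791, 193.83236297]), 'tcp_rot': array([ 1.72526812e-01,  9.85004663e-01, -5.56499404e-04, -5.97226869e-05]), 'force': array([-0.11152045,  0.55005031,  0.40307714]), 'ft_torque': array([ 0.00588164, -0.04354309, -0.01779753]), 'finger_gap': 85.65570752933854} 18.700000000000003
side [  245.36932195 -1012.33356181   747.06491818] [ 0.20636575  0.82896486 -0.51983694] 491.1271432024568 491.1271432024568 275.12143545137207 201.40376576541541
top [ 375.17711105   73.40341637 1120.35164504] [ 0.14475623  0.00689383 -0.98944333] 447.54530509593724 447.54530509593724 274.869457513113 210.39590927211378
```

View pics/top0.png

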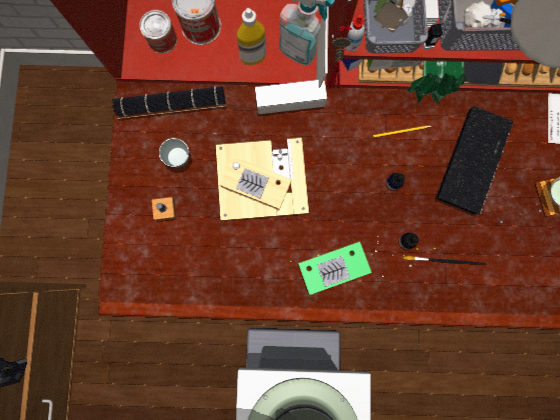

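View pics/side0.png

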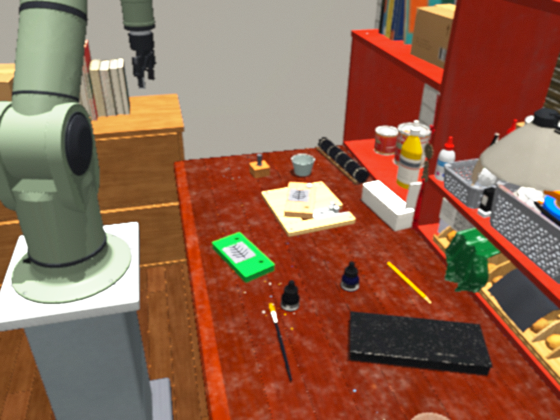

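The top view shows the jig at about (262,178) with the wood block on it at (256,184). The green look-alike is at (335,268), the pin rest at (163,208), the cup at (175,153), and the ink bottles at (396,181) and (409,241).

```bash
cat > h.py <<'E'
import numpy as np,cv2
from scipy.spatial.transform import Rotation as Ro
def ld(n): return dict(np.load(n+".npz"))
def RT(s): return cv2.Rodrigues(np.array(s["rvec"],float))[0],np.array(s["tvec"],float).ravel()
def world(s,u,v):
    R,t=RT(s); d=s["depth"][v,u]
    p=np.stack([(u-s["cx"])/s["fx"]*d,(v-s["cy"])/s["fy"]*d,d],-1); return (p-t)@R
def ray(s,u,v,z):
    R,t=RT(s); c=-R.T@t; d=R.T@np.array([(u-s["cx"])/s["fx"],(v-s["cy"])/s["fy"],1]); return c+d*(z-c[2])/d[2]
def proj(s,P):
    R,t=RT(s); q=np.atleast_2d(P)@R.T+t; return np.c_[q[:,0]/q[:,2]*s["fx"]+s["cx"],q[:,1]/q[:,2]*s["fy"]+s["cy"]]
def crop(s,x0,y0,w,h,k,name):
    im=cv2.cvtColor(s["frame"],cv2.COLOR_RGB2BGR)[y0:y0+h,x0:x0+w]
    cv2.imwrite(name,cv2.resize(im,None,fx=k,fy=k,interpolation=cv2.INTER_CUBIC))
def ortho(s,x0,x1,y0,y1,z,k):  # rectified at height z: image up=+x,left=+y, k px/mm
    W=int((y1-y0)*k);H=int((x1-x0)*k)
    src=proj(s,[[x1,y1,z],[x1,y0,z],[x0,y0,z],[x0,y1,z]]).astype(np.float32)
    M=cv2.getPerspectiveTransform(src,np.float32([[0,0],[W,0],[W,H],[0,H]]))
    return cv2.warpPerspective(cv2.cvtColor(s["frame"],cv2.COLOR_RGB2BGR),M,(W,H),flags=cv2.INTER_CUBIC)
E
python3 - <<'E'
from h import *
s=ld("top0")
crop(s,205,130,115,95,7,"pics/c1.png"); crop(s,140,130,60,95,6,"pics/c2.png")
for n,u,v in[("bed BL",222,215),("rest",155,215),("resttop",172,203),("table",200,230),("block",240,172),("block2",283,201),("pinlock",162,207),("pivot",236,166),("cup",175,142),("inka",396,181),("inkb",409,241)]:
    print(n,world(s,np.array(u),np.array(v)).round(1))
E
```

```text
bed BL [521.3 212.5  15. ]
rest [514.8 376.4  26.6]
resttop [545.8 336.   27.9]
table [483.8 268.3  -2.1]
block [627.7 170.5  34.7]
block2 [561.8  61.4  11.9]
pinlock [530.4 351.7  60. ]
pivot [640.4 180.1  44.1]
cup [701.5 338.1  29. ]
inka [ 613.  -212.1   50.4]
inkb [ 467.4 -241.6   51.5]
```

View pics/c1.png

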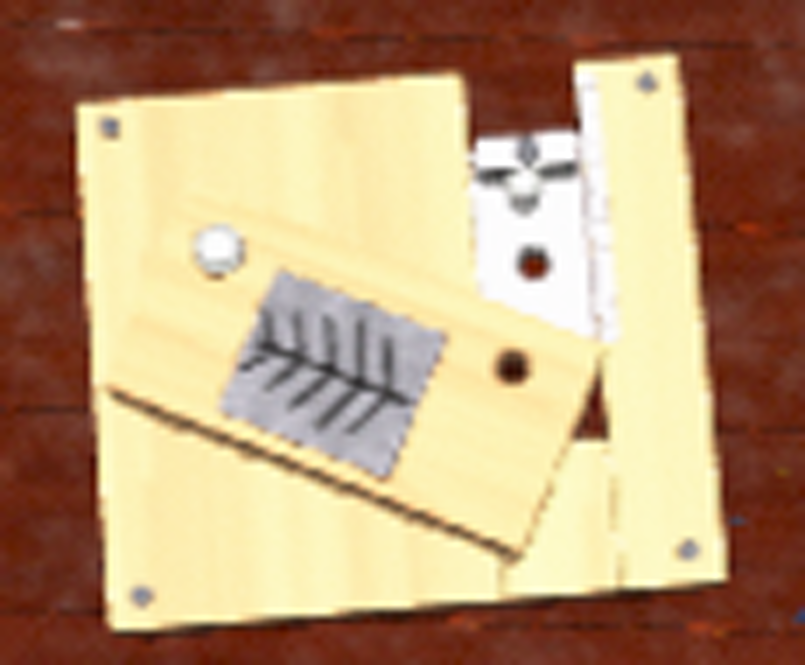

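View pics/c2.png

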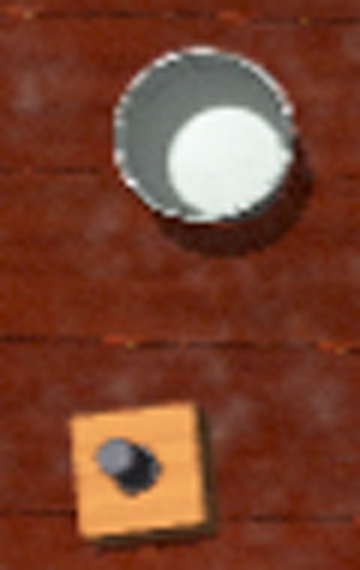

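The crop confirms the wood block: pivot head at crop (218,250), open hole at (513,367), free corner at (515,560). The stop's button is at (525,200) and the slide hole at (534,263). In the other crop the pin stands in the orange rest, at (120,460). Next I'll fit the poses.

```bash
python3 - <<'E'
from h import *
s=ld("top0")
def P(c,z,k=7,o=(205,130)): return ray(s,(c[0]+.5)/k-.5+o[0],(c[1]+.5)/k-.5+o[1],z)[:2]
def fit(L,W):
    L=np.array(L,float);W=np.array(W); a=L-L.mean(0);b=W-W.mean(0)
    th=np.arctan2((a[:,0]*b[:,1]-a[:,1]*b[:,0]).sum(),(a*b).sum()); c,S=np.cos(th),np.sin(th);R=np.array([[c,-S],[S,c]])
    t=W.mean(0)-R@L.mean(0); return th,t,(W-(L@R.T+t))
th,t,r=fit([(65,50),(65,-170),(-130,-170),(-130,50)],[P(c,16) for c in[(78,104),(680,55),(727,580),(112,632)]])
print("jig",th,t,r.round(1))
piv=P((218,248),45.5);print("pivot",piv)
hole=P((513,366),36);print("hole",hole, np.linalg.norm(hole-piv))
bc=[P(c,36) for c in[(515,556),(108,390),(600,345)]]
bt,b0,r=fit([(-60,-140),(-60,20),(20,-140)],bc);print("block",bt,b0,r.round(1),"rel",bt-th)
sl=P((534,263),16-2);print("slide hole z14",sl, np.linalg.norm(sl-piv))
R=np.array([[np.cos(th),-np.sin(th)],[np.sin(th),np.cos(th)]])
print("slidehole in jig",R.T@(sl-t))
print("button tip jig",R.T@(P((523,213),30)-t))
rc=[P(c,32,6,(140,130)) for c in[(70,415),(197,402),(208,525),(82,540)]]
print("rest",fit([(25,25),(25,-25),(-25,-25),(-25,25)],rc))
print("pintop",P((117,455),69-4+4,6,(140,130)))
print("cup",P((205,132),50,6,(140,130)))
# depth-based pin
u,v=np.meshgrid(np.arange(140,200),np.arange(190,225));w=world(s,u,v);m=(w[...,2]>55)&(w[...,2]<75);print("pin depth",w[m].mean(0),m.sum(),w[m][:,2].max())
u,v=np.meshgrid(np.arange(228,246),np.arange(155,175));w=world(s,u,v);m=w[...,2]>40;print("pivot depth",w[m].mean(0),m.sum())
E
```

```text
jig 0.11251549485805883 [643.62735547 180.28296161] [[-0.5 -0.2]
 [-0.2 -0.4]
 [ 0.6  0.6]
 [ 0.1 -0. ]]
pivot [642.53717855 180.79252526]
hole [605.30174398  75.75119736] 111.44576328886102
block -0.34968603571117707 [642.23867724 182.20609775] [[-0.4  1.8]
 [-0.3 -3.2]
 [ 0.7  1.4]] rel -0.4622015305692359
slide hole z14 [648.22380488  69.32313563] 111.61434738811853
slidehole in jig [  -7.89098906 -110.77428682]
button tip jig [   6.78435933 -107.88898771]
rest (np.float64(0.14989490870751992), array([532.13715427, 356.90174613]), array([[ 1.12993319,  1.58473807],
       [ 0.65754022, -0.89554687],
       [-0.76333785, -1.17980404],
       [-1.02413557,  0.49061284]]))
pintop [532.6582583  356.49994308]
cup [670.76669619 334.57808465]
pin depth [531.43554314 357.25951678  67.66952178] 39 72.51999606623181
pivot depth [636.35577632 177.1718952   63.27641928] 53
```

```bash
python3 -m crank '[[1,25,-42,0,0,0,-2],[1,50,-84,0,0,0,-4],[1,75,-126,0,0,0,-6],[1,100,-168,0,0,0,-8],[1,125,-210,0,0,0,-10],[1,150,-252,0,0,0,-10],[1,175,-294,0,0,0,-10],[1,200,-336,0,0,0,-10],[1,225,-378,0,0,0,-10],[1,250,-420,0,0,0,-10]]' 30
```

```text
time: 1.1
tool_pos: [463.0, 165.9, 194.4]
tcp_rot: [0.258, 0.966, 0.0, -0.0]
force: [1.6, 0.2, -0.2]
finger_gap: -0.2
```

```bash
python3 -m crank '[[1,20,-34,-20,0,0,0],[1,40,-68,-50,0,0,0],[1,50,-85,-90,0,0,0],[1,50,-85,-130,0,0,0],[1,50,-85,-150,0,0,0],[1,50,-85,-150,0,0,0],[1,50,-85,-150,0,0,0]]'
python3 - <<'E'
from station import *
from h import *
print(get_obs()["force"],get_obs()["tool_pos"])
for n in("side","top"):
    s=snapshot(n);np.savez(n+"1.npz",**s)
crop(ld("side1"),220,140,160,120,5,"pics/s1.png");crop(ld("top1"),205,130,115,95,7,"pics/t1.png")
E
```

```text
time: 1.8
tool_pos: [512.6, 82.8, 44.8]
tcp_rot: [0.258, 0.966, -0.0, -0.0]
force: [0.2, 0.1, 0.0]
finger_gap: 0.1
[0.22512106 0.12164043 0.04139127] [512.55622057  82.76185693  44.82511493]
```

View pics/s1.png

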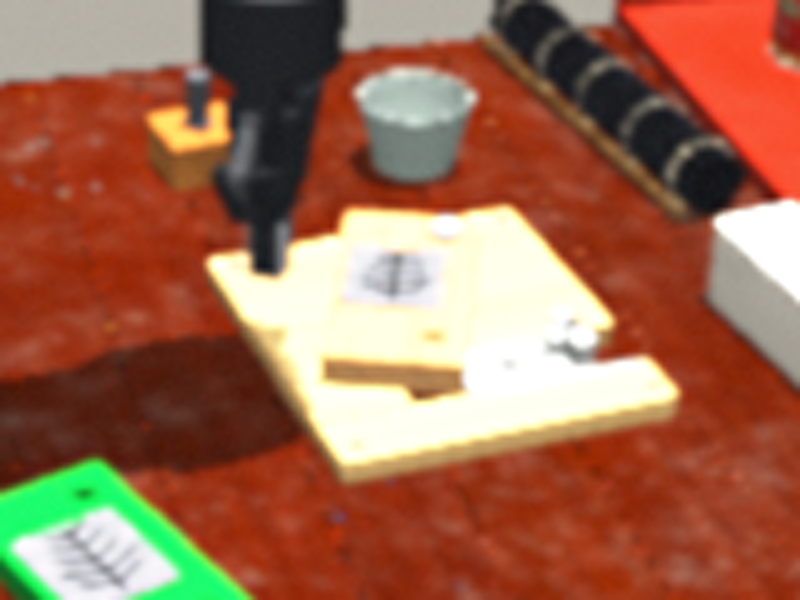

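View pics/t1.png

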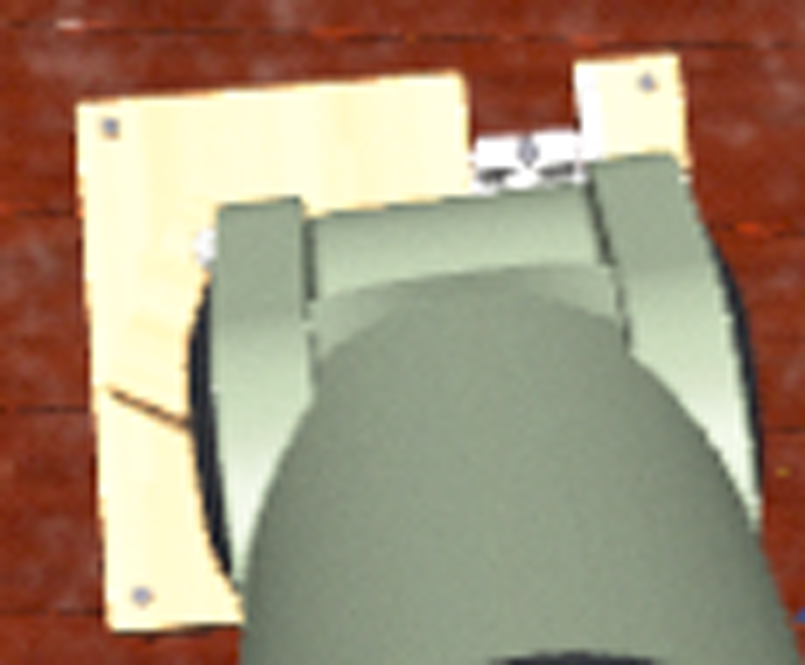

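```bash
python3 -m crank '[[1,0,-1,-12,0,0,0],[1,0,-2,-23,0,0,0],[1,5,-2,-23,0,0,0],[1,10,-2,-23,0,0,0],[1,12,-2,-23,0,0,0],[1,14,-2,-23,0,0,0],[1,15.5,-2,-23,0,0,0],[1,17,-2.5,-23,0,0,0],[1,18.5,-3,-23,0,0,0],[1,20,-4,-23,0,0,0]]'
```

```text
time: 2.9
tool_pos: [532.6, 78.8, 21.4]
tcp_rot: [0.258, 0.966, 0.0, 0.0]
force: [0.5, -0.1, 0.7]
finger_gap: 0.0
```

```bash
python3 -m crank '[[1,1.2,-1,0,0,0,0],[1,2.4,-2,0,0,0,0],[1,3.6,-3,0,0,0,0],[1,4.8,-4,0,0,0,0],[1,6,-5,0,0,0,0]]'; python3 -m crank '[[1,1.2,-1,0,0,0,0],[1,2.4,-2,0,0,0,0],[1,3.6,-3,0,0,0,0]]'
```

```text
time: 3.4
tool_pos: [538.5, 73.7, 21.4]
tcp_rot: [0.258, 0.966, -0.0, -0.0]
force: [-0.1, 0.4, 0.4]
finger_gap: 0.2
time: 3.7
tool_pos: [542.2, 70.7, 21.4]
tcp_rot: [0.258, 0.966, -0.0, 0.0]
force: [-0.4, -0.4, -0.1]
finger_gap: 0.1
```

```bash
python3 - <<'E'
from station import *
from h import *
s=snapshot("side");np.savez("side2.npz",**s)
crop(s,255,170,100,75,8,"pics/s2.png")
E
```

```text
(no output)
```

View pics/s2.png

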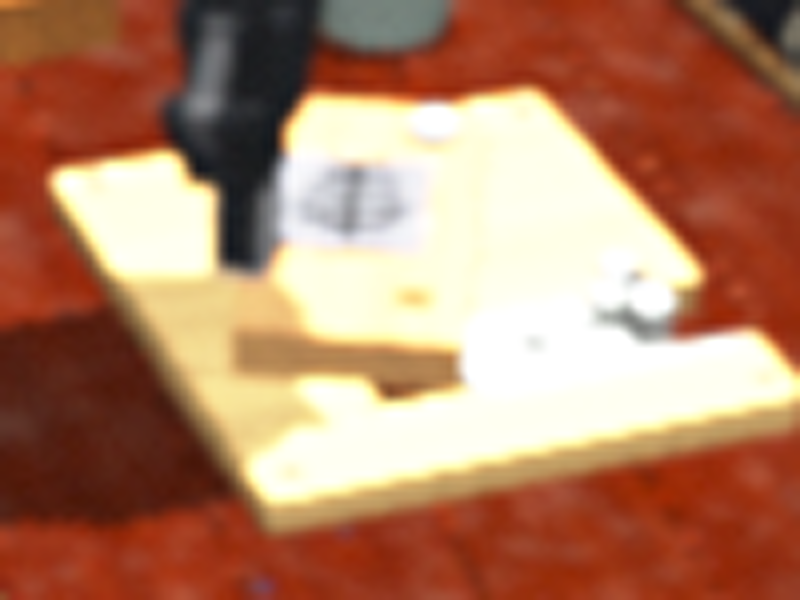

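```bash
python3 - <<'E'
from h import *
s=ld("side2")
piv=np.array([642.9,180.6]);
def B(th,x,y,z): return [piv[0]+np.cos(th)*x-np.sin(th)*y,piv[1]+np.sin(th)*x+np.cos(th)*y,z]
f=lambda p:((proj(s,p)-[255,170])*8).round()
for th in(-.345,-.30):
  print(th,f([B(th,-60,-140,36),B(th,-60,-140,16),B(th,20,-140,36),B(th,-60,20,36),B(th,-60,-125,36),B(th,0,-112,36)]).tolist())
a=np.radians(-30); fx=np.array([np.cos(a),np.sin(a)]);fy=np.array([-fx[1],fx[0]]);t=np.array([542.2,70.7])
print(f([[*t,21.4]]+[[*(t+i*fx+j*fy),21.4] for i,j in[(11,-8),(11,8),(-11,8),(-11,-8)]]).tolist(), f([[*piv,45.5]]).tolist())
E
```

```text
-0.345 [[230.0, 326.0], [229.0, 376.0], [467.0, 342.0], [270.0, 98.0], [234.0, 303.0], [412.0, 294.0]]
-0.3 [[248.0, 332.0], [247.0, 381.0], [486.0, 342.0], [267.0, 101.0], [250.0, 308.0], [427.0, 295.0]]
[[237.0, 359.0], [262.0, 377.0], [275.0, 352.0], [212.0, 342.0], [200.0, 366.0]] [[430.0, 111.0]]
```

```bash
python3 - <<'E'
from h import *
s=ld("side1"); print((proj(s,[[512.6,82.8,44.8]])-[220,140])*5,(proj(s,[[512.6,82.8,z] for z in(60,70,80)])-[220,140])*5)
# depth of finger pixels
for nm,pts in(("side1",[(273,190),(273,186),(272,180)]),("side2",[(285,200),(286,196),(285,190)])):
    q=ld(nm)
    for u,v in pts: print(nm,u,v,q["frame"][v,u],world(q,np.array(u),np.array(v)).round(1))
q=ld("side2");u=np.arange(281,292)
print(world(q,u,np.full(11,201)).round(0).tolist());print(world(q,u,np.full(11,205)).round(0).tolist());print(q["frame"][201,281:292].tolist())
E
```

```text
[[265.59100069 332.65259856]] [[265.84481639 308.6544766 ]
 [266.01346396 292.70895027]
 [266.18345026 276.63684803]]
side1 273 190 [29 32 34] [508.6  69.5 104.4]
side1 273 186 [32 33 35] [508.5  69.6 116.4]
side1 272 180 [26 26 28] [496.6  31.8 156. ]
side2 285 200 [35 36 39] [538.9  59.   76. ]
side2 286 196 [51 53 54] [540.1  54.4  90.8]
side2 285 190 [28 28 30] [528.9  24.9 127. ]
[[531.0, 71.0, 67.0], [531.0, 58.0, 75.0], [534.0, 62.0, 72.0], [537.0, 63.0, 71.0], [539.0, 59.0, 73.0], [541.0, 56.0, 75.0], [544.0, 56.0, 74.0], [548.0, 63.0, 69.0], [552.0, 65.0, 68.0], [568.0, 114.0, 37.0], [572.0, 116.0, 35.0]]
[[547.0, 130.0, 17.0], [551.0, 133.0, 14.0], [552.0, 126.0, 18.0], [555.0, 129.0, 16.0], [550.0, 97.0, 36.0], [553.0, 97.0, 36.0], [554.0, 91.0, 39.0], [558.0, 95.0, 36.0], [561.0, 97.0, 35.0], [565.0, 100.0, 32.0], [566.0, 94.0, 35.0]]
[[255, 232, 163], [121, 103, 80], [33, 34, 37], [26, 29, 34], [34, 35, 39], [56, 58, 61], [93, 94, 97], [128, 120, 116], [204, 161, 125], [255, 233, 163], [255, 253, 201]]
```

The visible finger tips are about 37 mm above the reported TCP. I'll check this against the earlier pictures before going lower.

```bash
python3 - <<'E'
from h import *
s=ld("side0"); print(proj(s,[[212.3,587.4,z] for z in(193.8,206.8,220,230,250)]).round(1).tolist())
crop(s,100,0,90,110,6,"pics/s0c.png")
u=np.arange(136,156)
for v in (70,76,80,83,86): print(v,[ (int(a),*world(s,np.array(a),np.array(v)).round(0)) for a in u if s["frame"][v,a].max()<60])
E
```

```text
[[148.5, 98.8], [148.0, 95.0], [147.5, 91.1], [147.1, 88.1], [146.4, 82.0]]
70 [(136, np.float64(187.0), np.float64(543.0), np.float64(303.0)), (137, np.float64(190.0), np.float64(551.0), np.float64(301.0)), (138, np.float64(192.0), np.float64(558.0), np.float64(298.0)), (139, np.float64(197.0), np.float64(515.0), np.float64(311.0)), (140, np.float64(200.0), np.float64(518.0), np.float64(309.0)), (141, np.float64(202.0), np.float64(521.0), np.float64(308.0)), (142, np.float64(204.0), np.float64(554.0), np.float64(299.0)), (143, np.float64(208.0), np.float64(540.0), np.float64(303.0)), (147, np.float64(218.0), np.float64(626.0), np.float64(277.0)), (148, np.float64(221.0), np.float64(632.0), np.float64(275.0)), (149, np.float64(224.0), np.float64(637.0), np.float64(274.0)), (150, np.float64(228.0), np.float64(631.0), np.float64(275.0)), (151, np.float64(231.0), np.float64(621.0), np.float64(278.0)), (152, np.float64(234.0), np.float64(628.0), np.float64(276.0))]
76 [(137, np.float64(188.0), np.float64(522.0), np.float64(290.0)), (138, np.float64(191.0), np.float64(515.0), np.float64(2
[... 407 characters left out ...]
4(229.0), np.float64(625.0), np.float64(257.0)), (152, np.float64(232.0), np.float64(631.0), np.float64(255.0))]
80 [(139, np.float64(192.0), np.float64(527.0), np.float64(276.0)), (140, np.float64(195.0), np.float64(543.0), np.float64(271.0)), (141, np.float64(198.0), np.float64(532.0), np.float64(275.0))]
83 [(139, np.float64(191.0), np.float64(539.0), np.float64(263.0)), (140, np.float64(194.0), np.float64(534.0), np.float64(265.0)), (141, np.float64(197.0), np.float64(533.0), np.float64(265.0))]
86 [(140, np.float64(193.0), np.float64(533.0), np.float64(255.0)), (141, np.float64(196.0), np.float64(533.0), np.float64(255.0)), (142, np.float64(199.0), np.float64(533.0), np.float64(255.0))]
```

View pics/s0c.png

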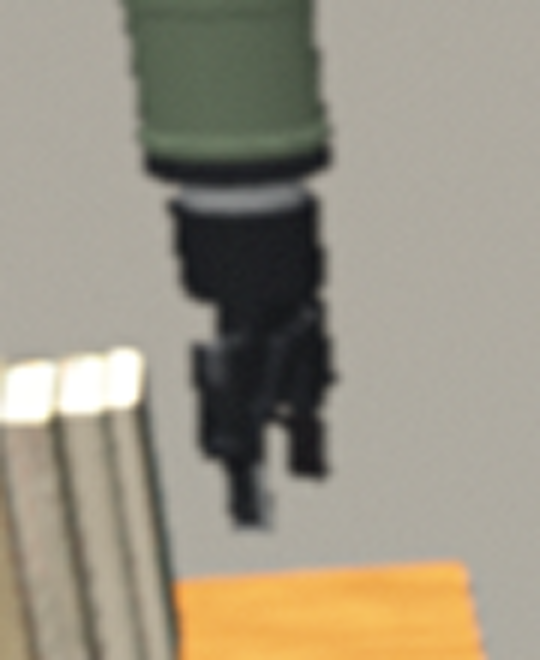

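```bash
python3 -m crank '[[1,-10,8,0,0,0,0],[1,-20,16,0,0,0,0],[1,-20,16,-2,0,0,0],[1,-20,16,-4,0,0,0],[1,-20,16,-5,0,0,0]]';python3 -m crank '[[1,0,0,-0.5,0,0,0],[1,0,0,-1,0,0,0]]';python3 -m crank '[[1,0,0,-0.5,0,0,0],[1,0,0,-1,0,0,0]]'; python3 -m crank '[[1,0,0,-0.5,0,0,0],[1,0,0,-1,0,0,0],[1,0,0,-1,0,0,0]]'
```

```text
time: 4.25
tool_pos: [522.2, 86.7, 16.2]
tcp_rot: [0.258, 0.966, -0.0, 0.0]
force: [0.6, 0.2, 0.2]
finger_gap: 0.1
time: 4.45
tool_pos: [522.2, 86.6, 15.3]
tcp_rot: [0.258, 0.966, -0.0, 0.0]
force: [0.3, 0.5, -0.8]
finger_gap: 0.1
time: 4.65
tool_pos: [522.2, 86.7, 14.4]
tcp_rot: [0.258, 0.966, -0.0, 0.0]
force: [0.0, 0.1, -0.3]
finger_gap: 0.1
time: 4.95
tool_pos: [522.0, 86.8, 13.3]
tcp_rot: [0.258, 0.966, -0.0, -0.0]
force: [-0.7, -0.3, -0.2]
finger_gap: -0.2
```

```bash
python3 -m crank '[[1,0,0,-2,0,0,0],[1,0,0,-4,0,0,0],[1,0,0,-6,0,0,0],[1,0,0,-8,0,0,0],[1,0,0,-10,0,0,0],[1,0,0,-12,0,0,0]]'
python3 - <<'E'
from station import *
from h import *
s=snapshot("side");np.savez("side3.npz",**s)
crop(s,255,170,100,75,8,"pics/s3.png")
print(get_obs()["force"])
E
```

```text
time: 5.55
tool_pos: [522.0, 86.8, 1.2]
tcp_rot: [0.258, 0.966, -0.0, -0.0]
force: [0.1, 0.6, 0.3]
finger_gap: 0.2
[-1.02535694  0.55559055 -0.94038474]
```

View pics/s3.png

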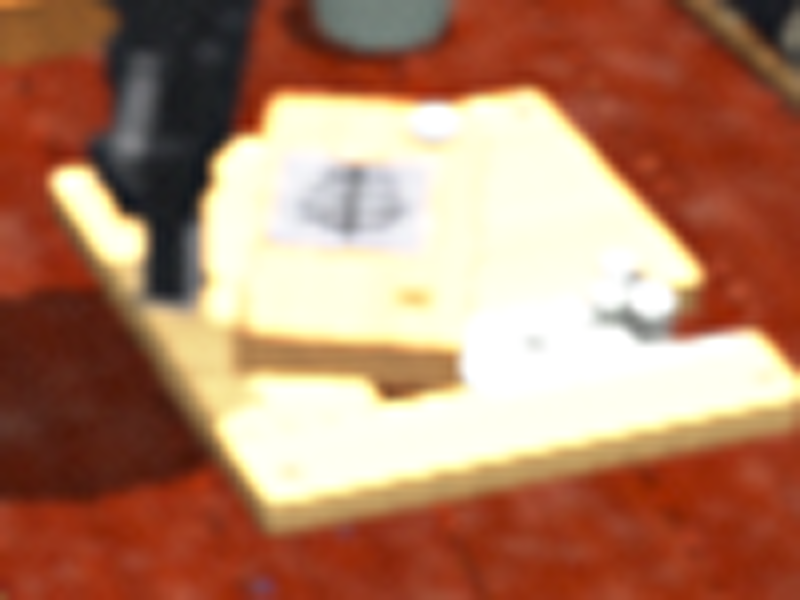

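The tip, at crop (175,300), is still well above the bed, and the reported TCP z is 1 mm. So the real tip sits tens of mm above it. I'll find the bed by touch.

```bash
python3 -m crank '[[1,0,0,-2,0,0,0],[1,0,0,-4,0,0,0],[1,0,0,-6,0,0,0],[1,0,0,-8,0,0,0],[1,0,0,-10,0,0,0],[1,0,0,-12,0,0,0]]';for i in 1 2 3 ; do :; done; python3 -m crank '[[1,0,0,-1,0,0,0],[1,0,0,-2,0,0,0],[1,0,0,-3,0,0,0]]';
```

```text
time: 6.2
tool_pos: [522.0, 86.7, -10.8]
tcp_rot: [0.258, 0.966, -0.0, -0.0]
force: [0.5, 0.3, 0.6]
finger_gap: -0.1
time: 6.5
tool_pos: [522.1, 86.8, -13.6]
tcp_rot: [0.258, 0.966, 0.0, 0.0]
force: [-0.6, -0.4, -0.7]
finger_gap: -0.0
```

```bash
cd .;python3 -m crank '[[1,0,0,-1,0,0,0],[1,0,0,-2,0,0,0],[1,0,0,-3,0,0,0]]'; python3 -m crank '[[1,0,0,-0.5,0,0,0],[1,0,0,-1,0,0,0]]';
```

```text
time: 6.8
tool_pos: [522.0, 86.8, -16.7]
tcp_rot: [0.258, 0.966, -0.0, 0.0]
force: [-0.0, -0.4, 0.0]
finger_gap: 0.1
time: 7.0
tool_pos: [522.0, 86.7, -17.7]
tcp_rot: [0.258, 0.966, -0.0, -0.0]
force: [0.5, 0.2, 0.4]
finger_gap: 0.0
```

```bash
cd .;python3 -m crank '[[1,0,0,-0.5,0,0,0],[1,0,0,-1,0,0,0]]'; python3 -m crank '[[1,0,0,-0.5,0,0,0],[1,0,0,-1,0,0,0]]';python3 -m crank '[[1,0,0,-0.5,0,0,0],[1,0,0,-1,0,0,0]]';
```

```text
time: 7.2
tool_pos: [522.1, 86.8, -18.6]
tcp_rot: [0.258, 0.966, 0.0, 0.0]
force: [0.4, 0.6, 0.8]
finger_gap: -0.0
time: 7.4
tool_pos: [522.1, 86.8, -19.6]
tcp_rot: [0.258, 0.966, -0.0, 0.0]
force: [1.0, 0.0, 0.1]
finger_gap: -0.0
time: 7.6
tool_pos: [522.0, 86.8, -20.7]
tcp_rot: [0.258, 0.966, -0.0, -0.0]
force: [-0.1, -0.8, 0.0]
finger_gap: -0.2
```

```bash
python3 - <<'E'
from station import *
from h import *
s=snapshot("side");np.savez("side4.npz",**s)
crop(s,255,170,100,75,8,"pics/s4.png")
print(get_obs()["force"])
E
```

```text
[-0.43145178 -0.26826307  0.30465349]
```

View pics/s4.png

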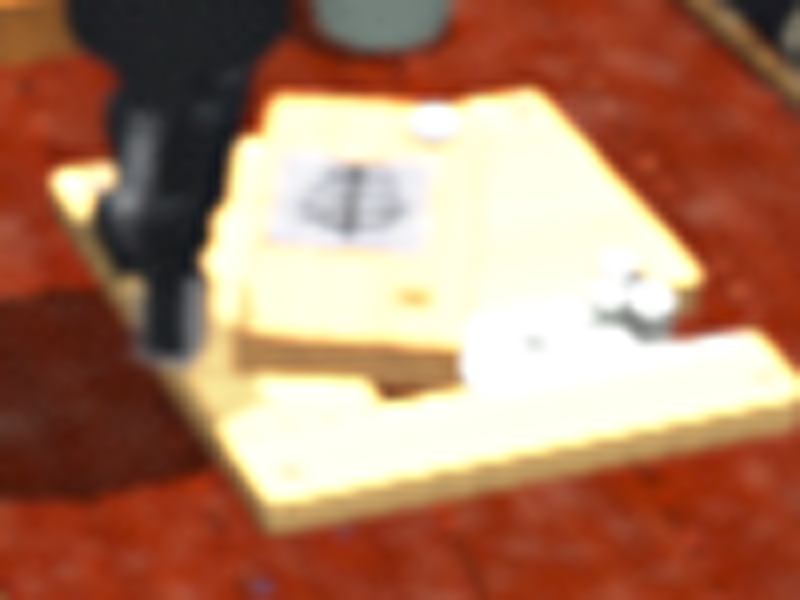

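```bash
python3 - <<'E'
from h import *
s=ld("side4")
a=np.radians(-30); fx=np.array([np.cos(a),np.sin(a)]);fy=np.array([-fx[1],fx[0]]);t=np.array([522,86.8])
for z in(14,18,22,26): print(z,((proj(s,[[*(t+i*fx+j*fy),z] for i,j in[(0,0),(11,-8),(11,8),(-11,8),(-11,-8)]])-[255,170])*8).round().tolist())
u=np.arange(271,281)
for v in(206,210,213): print(v,world(s,u,np.full(10,v)).round(0).tolist())
E
```

```text
14 [[168.0, 359.0], [192.0, 377.0], [205.0, 352.0], [144.0, 342.0], [131.0, 366.0]]
18 [[168.0, 349.0], [193.0, 367.0], [205.0, 343.0], [144.0, 332.0], [131.0, 356.0]]
22 [[168.0, 340.0], [193.0, 357.0], [206.0, 333.0], [144.0, 322.0], [131.0, 346.0]]
26 [[168.0, 330.0], [193.0, 347.0], [206.0, 323.0], [144.0, 313.0], [131.0, 337.0]]
206 [[519.0, 134.0, 14.0], [522.0, 133.0, 15.0], [510.0, 75.0, 51.0], [514.0, 77.0, 50.0], [516.0, 77.0, 50.0], [519.0, 77.0, 49.0], [521.0, 74.0, 51.0], [519.0, 55.0, 63.0], [528.0, 79.0, 46.0], [530.0, 77.0, 48.0]]
210 [[519.0, 135.0, 0.0], [511.0, 88.0, 31.0], [511.0, 79.0, 36.0], [514.0, 79.0, 36.0], [516.0, 76.0, 37.0], [518.0, 74.0, 38.0], [522.0, 75.0, 37.0], [526.0, 80.0, 34.0], [528.0, 80.0, 33.0], [531.0, 79.0, 33.0]]
213 [[516.0, 122.0, -1.0], [512.0, 92.0, 19.0], [512.0, 83.0, 24.0], [514.0, 80.0, 26.0], [517.0, 80.0, 25.0], [519.0, 76.0, 27.0], [521.0, 71.0, 30.0], [525.0, 77.0, 26.0], [528.0, 78.0, 25.0], [532.0, 81.0, 23.0]]
```

```bash
cd .;python3 -m crank '[[1,2,-0.5,0,0,0,0],[1,4,-1,0,0,0,0],[1,5.5,-1.5,0,0,0,0],[1,7,-2,0,0,0,0],[1,8,-2.5,0,0,0,0]]'; python3 -m crank '[[1,0.8,-0.6,0,0,0,0],[1,1.6,-1.2,0,0,0,0],[1,2.4,-1.8,0,0,0,0]]';
```

```text
time: 8.15
tool_pos: [530.2, 84.3, -20.6]
tcp_rot: [0.258, 0.966, 0.0, 0.0]
force: [-0.2, 0.4, -0.4]
finger_gap: -0.1
time: 8.45
tool_pos: [532.3, 82.5, -20.6]
tcp_rot: [0.258, 0.966, -0.0, -0.0]
force: [-0.8, 0.5, 0.8]
finger_gap: 0.3
```

```bash
cd .;python3 -m crank '[[1,0.8,-0.7,0,0,0,0],[1,1.6,-1.4,0,0,0,0],[1,2.4,-2.1,0,0,0,0],[1,3.2,-2.8,0,0,0,0]]'; python3 -m crank '[[1,0.8,-0.7,0,0,0,0],[1,1.6,-1.4,0,0,0,0],[1,2.4,-2.1,0,0,0,0],[1,3.2,-2.8,0,0,0,0]]'
```

```text
time: 8.85
tool_pos: [535.7, 79.6, -20.6]
tcp_rot: [0.258, 0.966, -0.0, -0.0]
force: [-1.1, 0.0, 0.5]
finger_gap: 0.1
time: 9.25
tool_pos: [538.9, 76.8, -20.6]
tcp_rot: [0.258, 0.966, -0.0, -0.0]
force: [-2.0, -0.8, 1.9]
finger_gap: 0.1
```

```bash
cd .;python3 -m crank '[[1,1.3,-1,0,0,0,0],[1,2.6,-2,0,0,0,0],[1,3.9,-3,0,0,0,0],[1,5.2,-4,0,0,0,0],[1,6.5,-4.9,0,0,0,0]]'
python3 - <<'E'
from station import *
from h import *
s=snapshot("side");np.savez("side5.npz",**s)
crop(s,255,170,100,75,8,"pics/s5.png")
print(get_obs()["force"])
E
```

```text
time: 9.75
tool_pos: [545.4, 71.8, -20.6]
tcp_rot: [0.258, 0.966, -0.0, -0.0]
force: [-1.6, -1.2, 0.7]
finger_gap: 0.1
[-2.17458422 -1.31071078 -0.33673861]
```

View pics/s5.png

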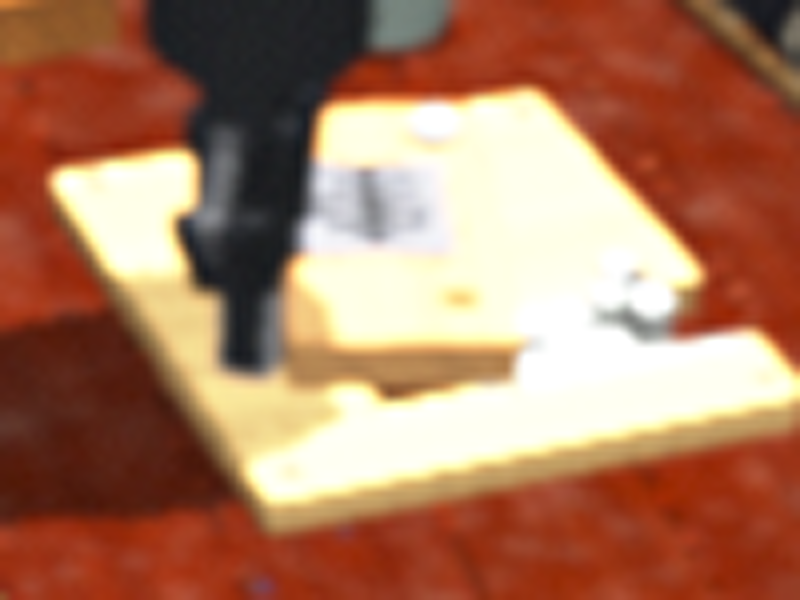

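```bash
python3 - <<'E'
from h import *
s=ld("side5");piv=np.array([642.9,180.6])
def B(th,x,y,z): return [piv[0]+np.cos(th)*x-np.sin(th)*y,piv[1]+np.sin(th)*x+np.cos(th)*y,z]
f=lambda p:((proj(s,p)-[255,170])*8).round()
for th in(-.25,-.2,-.15): print(th,f([B(th,-60,-140,36),B(th,-60,-140,16),B(th,0,-112,36)]).tolist())
for th in(-.22,-.2):
  c,S=np.cos(th),np.sin(th); R=np.array([[c,-S],[S,c]])
  print(th,"corner pt in block",R.T@(np.array([545.4+12.5,71.8-.3])-piv), R.T@(np.array([545.4,71.8])-piv))
E
```

```text
-0.25 [[269.0, 337.0], [268.0, 387.0], [444.0, 296.0]]
-0.2 [[290.0, 342.0], [289.0, 392.0], [460.0, 296.0]]
-0.15 [[312.0, 346.0], [310.0, 396.0], [476.0, 295.0]]
-0.22 corner pt in block [ -59.14243131 -125.01992968] [ -71.40661832 -127.45503074]
-0.2 corner pt in block [ -61.63083513 -123.81215676] [ -73.94126815 -126.00150342]
```

θ is about -0.205 and contact is about 15 mm from the corner. I'll carry on.

```bash
cd .;python3 -m crank '[[1,1.3,-1,0,0,0,0],[1,2.6,-2,0,0,0,0],[1,3.9,-3,0,0,0,0],[1,5.2,-4,0,0,0,0],[1,6.5,-4.9,0,0,0,0],[1,7.8,-5.7,0,0,0,0],[1,9.1,-6.5,0,0,0,0],[1,10.4,-7.3,0,0,0,0],[1,11.7,-8.1,0,0,0,0],[1,13,-8.9,0,0,0,0]]'
```

```text
time: 10.8
tool_pos: [558.4, 62.9, -20.6]
tcp_rot: [0.258, 0.966, -0.0, -0.0]
force: [-3.0, -0.8, -0.4]
finger_gap: 0.1
```

```bash
cd .;python3 -m crank '[[1,0.8,-0.5,0,0,0,0],[1,1.6,-1,0,0,0,0],[1,2.4,-1.5,0,0,0,0]]';python3 -m crank '[[1,0.7,-0.4,0,0,0,0],[1,1.4,-0.8,0,0,0,0]]';python3 -m crank '[[1,0.7,-0.4,0,0,0,0],[1,1.4,-0.8,0,0,0,0]]'
```

```text
time: 11.1
tool_pos: [560.8, 61.6, -20.6]
tcp_rot: [0.258, 0.966, 0.0, 0.0]
force: [-1.3, -1.9, 0.0]
finger_gap: -0.1
time: 11.3
tool_pos: [562.2, 60.8, -20.6]
tcp_rot: [0.258, 0.966, 0.0, 0.0]
force: [-1.4, -0.9, -0.8]
finger_gap: -0.1
time: 11.5
tool_pos: [563.6, 60.0, -20.6]
tcp_rot: [0.258, 0.966, 0.0, 0.0]
force: [-1.5, -0.6, -0.3]
finger_gap: 0.1
```

```bash
cd .;for i in 1; do python3 -m crank '[[1,0.5,-0.3,0,0,0,0],[1,1,-0.6,0,0,0,0]]';done;python3 -m crank '[[1,0.5,-0.3,0,0,0,0],[1,1,-0.5,0,0,0,0]]'
```

```text
time: 11.7
tool_pos: [564.6, 59.4, -20.6]
tcp_rot: [0.258, 0.966, 0.0, -0.0]
force: [-1.3, 0.4, -0.6]
finger_gap: 0.0
time: 11.9
tool_pos: [565.6, 58.9, -20.6]
tcp_rot: [0.258, 0.966, 0.0, 0.0]
force: [-2.2, -0.9, -0.5]
finger_gap: -0.1
```

```bash
cd .;python3 -m crank '[[1,0.4,-0.2,0,0,0,0],[1,0.8,-0.4,0,0,0,0]]'
```

```text
time: 12.1
tool_pos: [566.4, 58.5, -20.6]
tcp_rot: [0.258, 0.966, -0.0, -0.0]
force: [-1.3, -1.7, -0.7]
finger_gap: -0.4
```

```bash
cd .;python3 -m crank '[[1,0.4,-0.2,0,0,0,0],[1,0.8,-0.4,0,0,0,0]]'
```

```text
time: 12.3
tool_pos: [567.1, 58.0, -20.6]
tcp_rot: [0.258, 0.966, -0.0, -0.0]
force: [-1.4, -0.4, -0.2]
finger_gap: 0.2
```

```bash
cd .;python3 -m crank '[[1,0.4,-0.2,0,0,0,0],[1,0.8,-0.4,0,0,0,0]]'; python3 - <<'E'
from station import *
from h import *
s=snapshot("side");np.savez("side6.npz",**s)
crop(s,255,170,100,75,8,"pics/s6.png")
E
```

```text
time: 12.5
tool_pos: [568.0, 57.7, -20.6]
tcp_rot: [0.258, 0.966, -0.0, -0.0]
force: [-1.8, -0.8, -0.5]
finger_gap: 0.4
```

View pics/s6.png

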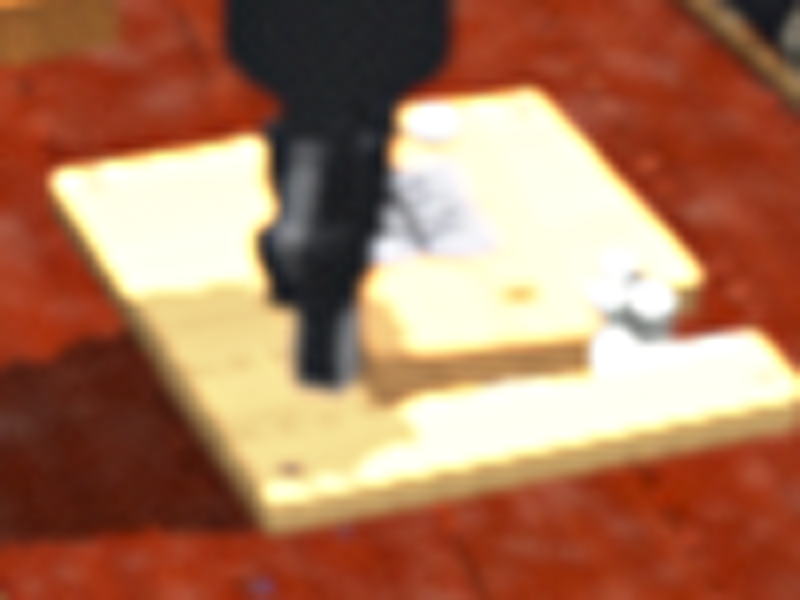

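The block's edge is now near the button at (640,295). I'll keep using small steps.

```bash
cd .;python3 -m crank '[[1,0.4,-0.2,0,0,0,0],[1,0.8,-0.4,0,0,0,0]]'
```

```text
time: 12.75
tool_pos: [568.7, 57.3, -20.6]
tcp_rot: [0.258, 0.966, -0.0, -0.0]
force: [-1.5, -1.1, -0.7]
finger_gap: -0.1
```

```bash
cd .;python3 -m crank '[[1,0.4,-0.2,0,0,0,0],[1,0.8,-0.4,0,0,0,0]]'
```

```text
time: 12.95
tool_pos: [569.6, 56.9, -20.6]
tcp_rot: [0.258, 0.966, -0.0, -0.0]
force: [-2.1, -0.7, -1.1]
finger_gap: -0.2
```

```bash
cd .;python3 -m crank '[[1,0.4,-0.2,0,0,0,0],[1,0.8,-0.4,0,0,0,0]]'
```

```text
time: 13.15
tool_pos: [570.4, 56.4, -20.6]
tcp_rot: [0.258, 0.966, -0.0, -0.0]
force: [-0.7, -1.4, 0.6]
finger_gap: -0.2
```

```bash
cd .;python3 -m crank '[[1,0.4,-0.2,0,0,0,0],[1,0.8,-0.4,0,0,0,0]]'
```

```text
time: 13.35
tool_pos: [571.2, 56.0, -20.6]
tcp_rot: [0.258, 0.966, -0.0, 0.0]
force: [-1.4, -1.6, 0.3]
finger_gap: 0.1
```

```bash
cd .;python3 -m crank '[[1,0.4,-0.2,0,0,0,0],[1,0.8,-0.4,0,0,0,0]]'
```

```text
time: 13.55
tool_pos: [572.0, 55.7, -20.6]
tcp_rot: [0.258, 0.966, -0.0, 0.0]
force: [-1.5, -0.9, -0.8]
finger_gap: 0.2
```

```bash
cd .;python3 -m crank '[[1,0.4,-0.2,0,0,0,0],[1,0.8,-0.3,0,0,0,0]]'
```

```text
time: 13.75
tool_pos: [572.8, 55.4, -20.6]
tcp_rot: [0.258, 0.966, -0.0, 0.0]
force: [-1.7, -0.5, -0.4]
finger_gap: -0.4
```

```bash
cd .;python3 -m crank '[[1,0.4,-0.2,0,0,0,0],[1,0.8,-0.3,0,0,0,0]]'
```

```text
time: 13.95
tool_pos: [573.6, 55.0, -20.6]
tcp_rot: [0.258, 0.966, -0.0, -0.0]
force: [-1.0, -1.5, -0.2]
finger_gap: -0.2
```

```bash
cd .;python3 -m crank '[[1,0.4,-0.2,0,0,0,0],[1,0.8,-0.3,0,0,0,0]]'; python3 - <<'E'
from station import *
from h import *
s=snapshot("side");np.savez("side7.npz",**s)
crop(s,290,180,75,56,10,"pics/s7.png")
E
```

```text
time: 14.15
tool_pos: [574.3, 54.7, -20.6]
tcp_rot: [0.258, 0.966, -0.0, -0.0]
force: [-1.6, -2.4, -0.3]
finger_gap: -0.3
```

View pics/s7.png

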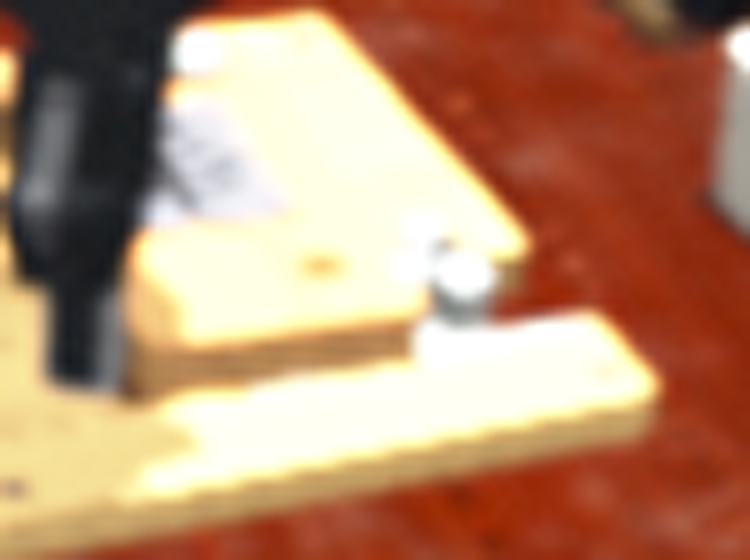

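Contact with the button is close. I'll go on in small steps.

```bash
cd .;python3 -m crank '[[1,0.4,-0.2,0,0,0,0],[1,0.8,-0.3,0,0,0,0]]'
```

```text
time: 14.4
tool_pos: [574.9, 54.4, -20.7]
tcp_rot: [0.258, 0.966, -0.0, -0.0]
force: [-4.7, -1.4, 0.9]
finger_gap: 0.1
```

```bash
cd .;python3 -m crank '[[1,0.4,-0.1,0,0,0,0],[1,0.8,-0.3,0,0,0,0]]'
```

```text
time: 14.6
tool_pos: [575.1, 54.3, -20.7]
tcp_rot: [0.258, 0.966, -0.0, -0.001]
force: [-8.8, -0.0, 4.2]
finger_gap: 0.0
```

```bash
cd .;python3 -m crank '[[1,0.4,-0.1,0,0,0,0],[1,0.8,-0.3,0,0,0,0]]'
```

```text
time: 14.8
tool_pos: [575.1, 54.3, -20.8]
tcp_rot: [0.258, 0.966, -0.0, -0.002]
force: [-13.4, 2.2, 9.7]
finger_gap: 0.0
```

```bash
cd .;python3 -m crank '[[1,-0.2,0.1,0.3,0,0,0],[1,-0.2,0.1,0.5,0,0,0]]'
```

```text
time: 15.0
tool_pos: [575.1, 54.2, -20.5]
tcp_rot: [0.258, 0.966, -0.0, -0.001]
force: [-7.4, -0.1, -0.0]
finger_gap: 0.1
```

```bash
cd .;python3 -m crank '[[1,0.3,0,0.1,0,0,0],[1,0.5,0,0.2,0,0,0]]'
```

```text
time: 15.2
tool_pos: [575.2, 54.1, -20.5]
tcp_rot: [0.258, 0.966, -0.001, -0.002]
force: [-10.4, -0.2, -0.4]
finger_gap: -0.2
```

```bash
cd .;python3 -m crank '[[1,0.1,0,0,0,0,0],[1,0.1,0,0,0,0,0],[1,0.1,0,0,0,0,0],[1,0.1,0,0,0,0,0]]'
```

```text
time: 15.6
tool_pos: [575.2, 54.1, -20.5]
tcp_rot: [0.258, 0.966, -0.001, -0.002]
force: [-9.6, 0.1, -0.6]
finger_gap: -0.0
```

```bash
cd .;python3 -m crank '[[1,0.15,0,0,0,0,0],[1,0.15,0,0,0,0,0],[1,0.15,0,0,0,0,0],[1,0.15,0,0,0,0,0],[1,0.15,0,0,0,0,0],[1,0.15,0,0,0,0,0],[1,0.15,0,0,0,0,0]]';python3 -m crank '[[1,0,0,0,0,0,0],[1,0,0,0,0,0,0],[1,0,0,0,0,0,0],[1,0,0,0,0,0,0],[1,0,0,0,0,0,0],[1,0,0,0,0,0,0]]'
```

```text
time: 16.3
tool_pos: [575.2, 54.1, -20.6]
tcp_rot: [0.258, 0.966, -0.001, -0.002]
force: [-10.2, -0.4, -0.6]
finger_gap: 0.0
time: 16.9
tool_pos: [575.2, 54.0, -20.6]
tcp_rot: [0.258, 0.966, -0.001, -0.002]
force: [-11.1, 0.3, -1.7]
finger_gap: -0.1
```

```bash
cd .;python3 -m crank '[[1,-0.5,0,0,0,0,0],[1,-1.5,0,0,0,0,0],[1,-4,0,0,0,0,0],[1,-10,0,0,0,0,0],[1,-20,0,0,0,0,0],[1,-25,0,30,0,0,0],[1,-25,0,70,0,0,0],[1,-30,20,110,0,0,0],[1,-35,60,135,0,0,0],[1,-35,100,140,0,0,0]]'
```

```text
time: 17.9
tool_pos: [542.8, 155.1, 123.4]
tcp_rot: [0.258, 0.966, 0.001, 0.002]
force: [0.7, 0.3, -0.6]
finger_gap: 0.2
```

```bash
cd .;python3 -m crank '[[-1,0,40,0,0,0,0],[-1,-4,80,0,0,0,0],[-1,-8,120,0,0,0,0],[-1,-8,160,0,0,0,0],[-1,-8,200,0,0,0,0],[-1,-8,203,0,0,0,0],[-1,-8,203,0,0,0,0]]';python3 - <<'E'
from station import *
from h import *
o=get_obs();print(o["force"],o["joint_positions"])
for n in("side","top"):
    s=snapshot(n);np.savez(n+"8.npz",**s)
crop(ld("top8"),140,130,160,115,5,"pics/t8.png");crop(ld("side8"),220,120,120,100,6,"pics/s8.png")
E
```

```text
time: 18.6
tool_pos: [533.4, 357.8, 119.7]
tcp_rot: [0.257, 0.966, -0.0, -0.0]
force: [0.1, -0.8, -0.5]
finger_gap: 85.1
[ 0.10371587 -0.84614519 -0.4806998 ] [-0.77503438  0.63574748  0.14066299  1.62456445 -0.10758409  0.88914859
  0.45764748]
```

View pics/t8.png

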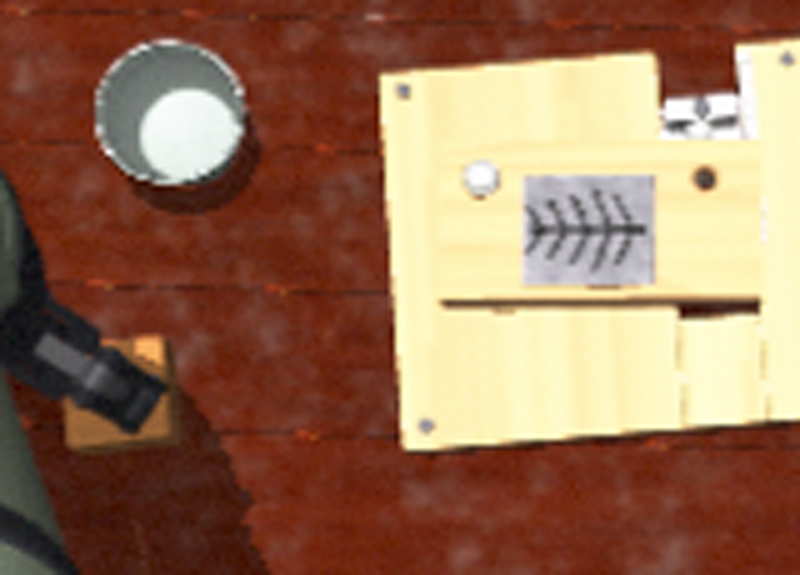

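View pics/s8.png

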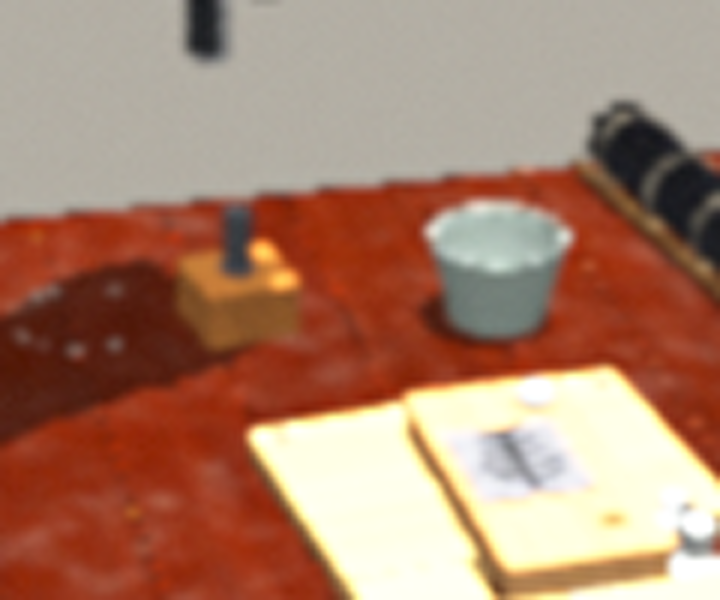

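```bash
python3 - <<'E'
from h import *
s=ld("top8")
def P(c,z,k=5,o=(140,130)): return ray(s,(c[0]+.5)/k-.5+o[0],(c[1]+.5)/k-.5+o[1],z)[:2]
h=P((706,178),36);p=P((481,178),45.5);print("hole",h,"pivot head",p,np.linalg.norm(h-p),np.arctan2(h[0]-p[0],-(h[1]-p[1])))
# refine hole centroid: dark pixels
g=cv2.cvtColor(s["frame"],cv2.COLOR_RGB2GRAY).astype(float)
sub=g[160:172,275:287];print(sub.round().astype(int))
w=np.clip(200-sub[1:-1,1:-1],0,None);yy,xx=np.mgrid[161:171,276:286];u=(w*xx).sum()/w.sum();v=(w*yy).sum()/w.sum();print(u,v,ray(s,u,v,36),ray(s,u,v,30))
s0=ld("top0");im=s0["frame"][190:225,140:190];hsv=cv2.cvtColor(im,cv2.COLOR_RGB2HSV)
m=((hsv[...,0]>8)&(hsv[...,1]>120)&(hsv[...,2]>180)).astype(np.uint8);m=cv2.morphologyEx(m,cv2.MORPH_CLOSE,np.ones((9,9)))
n,l,st,c=cv2.connectedComponentsWithStats(m);i=1+st[1:,4].argmax();print("rest centroid",c[i]+[140,190],st[i],ray(s0,*(c[i]+[140,190]),32))
E
```

```text
hole [647.7383287   69.68760788] pivot head [642.03829351 180.55951967] 111.0183373396413 0.051365771017475345
[[244 244 243 244 243 244 243 244 243 244 244 243]
 [242 244 243 243 243 243 243 242 243 243 243 243]
 [237 238 237 237 236 235 235 236 238 237 239 239]
 [236 237 236 230 200 153 152 197 229 236 237 237]
 [239 239 240 206 124  82  80 126 203 235 240 239]
 [241 241 236 182 111  90  77  80 199 236 241 242]
 [240 240 236 199 116  74  74  87 192 235 240 241]
 [239 239 239 233 175  94  81 137 217 238 239 237]
 [236 236 237 236 231 207 210 231 235 234 234 233]
 [233 234 234 233 234 233 234 233 233 233 233 234]
 [237 237 236 238 237 238 237 237 236 237 237 236]
 [238 238 239 239 239 238 237 239 239 238 238 238]]
280.5803259604191 165.29103608847498 [647.4900152   70.22667893  36.        ] [648.99679341  70.20910121  30.        ]
rest centroid [162.27804878 207.8       ] [ 12   7  22  22 410] [532.50814585 358.19394255  32.        ]
```

```bash
cd .;python3 -m crank '[[-1,-0.7,-0.5,-30,0,0,0],[-1,-1.3,-0.9,-60,0,0,0],[-1,-1.3,-0.9,-85,0,0,0],[-1,-1.3,-0.9,-100,0,0,0],[-1,-1.3,-0.9,-110,0,0,0],[-1,-1.3,-0.9,-118,0,0,0],[-1,-1.3,-0.9,-118,0,0,0]]'; python3 - <<'E'
from station import *
from h import *
s=snapshot("side");np.savez("side9.npz",**s)
crop(s,235,125,60,60,10,"pics/s9.png")
s=snapshot("top");np.savez("top9.npz",**s)
crop(s,130,180,70,60,10,"pics/t9.png")
E
```

```text
time: 19.4
tool_pos: [533.0, 355.8, 1.8]
tcp_rot: [0.258, 0.966, -0.0, -0.0]
force: [0.4, 0.5, -0.6]
finger_gap: 85.4
```

View pics/s9.png

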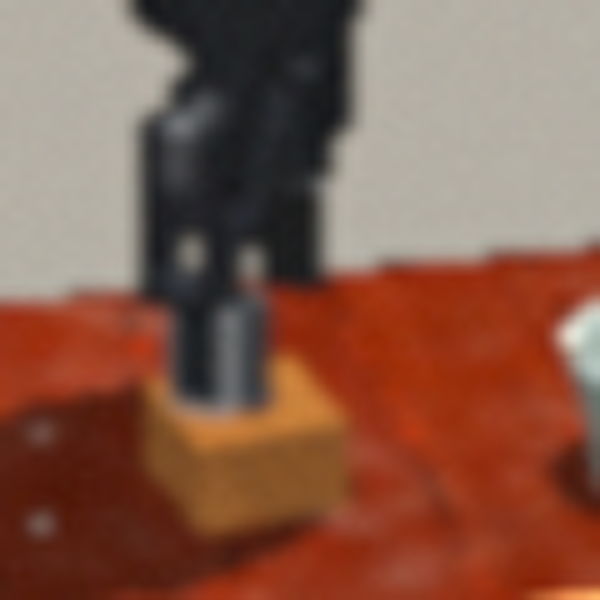

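View pics/t9.png

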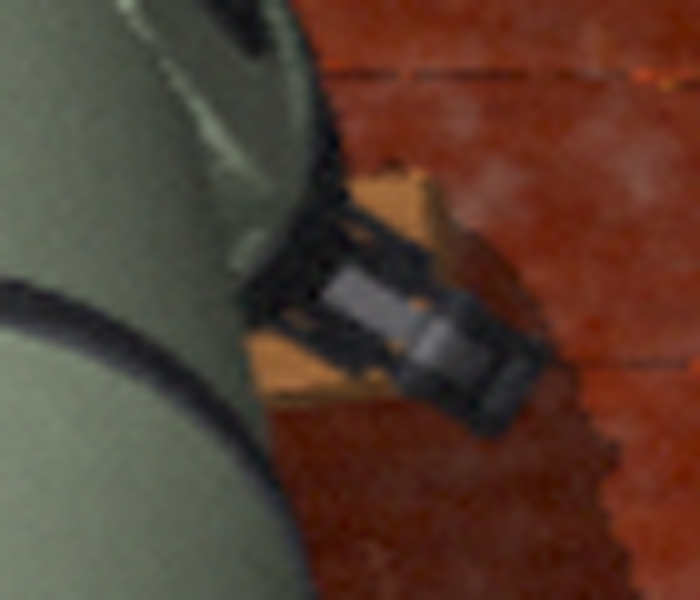

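```bash
python3 - <<'E'
from h import *
s=ld("side9")
c=np.array([533,355.8])-45*np.array([.5,.866])
for z in(40,45,50,55,60,65):print(z,((proj(s,[[*c,z],[532.3,357.1,z],[*(c+92*np.array([.5,.866])),z]])-[235,125])*10).round().tolist())
for v in(155,160,164,165): print(v,[world(s,np.array(u),np.array(v)).round(0).tolist() for u in(253,256,259,261)])
E
```

```text
40 [[200.0, 440.0], [242.0, 376.0], [289.0, 315.0]]
45 [[200.0, 426.0], [241.0, 362.0], [289.0, 301.0]]
50 [[199.0, 411.0], [241.0, 348.0], [289.0, 287.0]]
55 [[199.0, 397.0], [241.0, 333.0], [289.0, 273.0]]
60 [[199.0, 382.0], [241.0, 319.0], [289.0, 259.0]]
65 [[199.0, 368.0], [241.0, 305.0], [289.0, 245.0]]
155 [[499.0, 286.0, 104.0], [508.0, 287.0, 102.0], [531.0, 350.0, 70.0], [537.0, 350.0, 69.0]]
160 [[503.0, 310.0, 75.0], [512.0, 308.0, 75.0], [531.0, 352.0, 52.0], [538.0, 353.0, 50.0]]
164 [[504.0, 312.0, 61.0], [511.0, 304.0, 64.0], [532.0, 357.0, 35.0], [537.0, 351.0, 37.0]]
165 [[504.0, 317.0, 55.0], [512.0, 307.0, 59.0], [530.0, 347.0, 37.0], [536.0, 346.0, 37.0]]
```

```bash
cd .;python3 -m crank '[[-0.5,-0.7,1.2,0,0,0,0],[0,-0.7,1.2,0,0,0,0],[0.5,-0.7,1.2,0,0,0,0],[1,-0.7,1.2,0,0,0,0],[1,-0.7,1.2,0,0,0,0],[1,-0.7,1.2,0,0,0,0],[1,-0.7,1.2,0,0,0,0],[1,-0.7,1.2,0,0,0,0],[1,-0.7,1.2,0,0,0,0]]' 40; python3 - <<'E'
from station import *
from h import *
print(get_obs()["force"])
s=snapshot("side");np.savez("side10.npz",**s)
crop(s,235,125,60,60,10,"pics/s10.png")
E
```

```text
time: 20.4
tool_pos: [532.4, 357.4, 2.3]
tcp_rot: [0.258, 0.966, 0.0, 0.0]
force: [-1.9, -1.1, 6.0]
finger_gap: 14.5
[-1.93535662 -1.07718672  5.96591719]
```

View pics/s10.png

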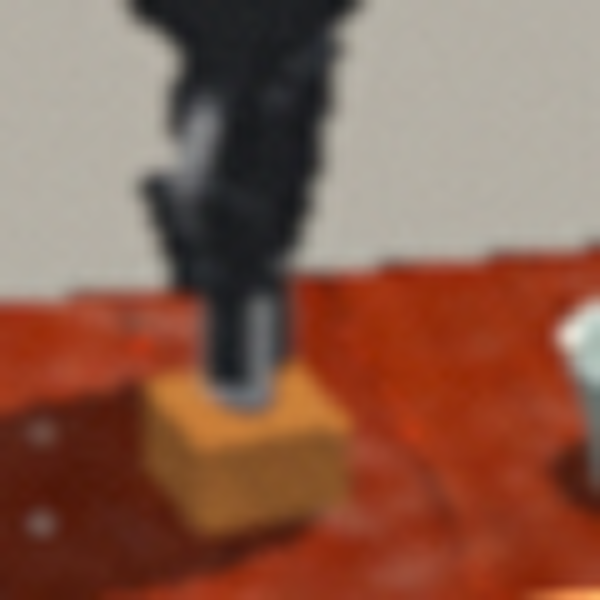

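```bash
cd .;python3 -m crank '[[1,0,0,4,0,0,0],[1,0,0,12,0,0,0],[1,0,0,25,0,0,0],[1,0,0,40,0,0,0],[1,0,0,55,0,0,0],[1,0,0,70,0,0,0],[1,0,0,75,0,0,0],[1,0,0,75,0,0,0]]'; python3 - <<'E'
from station import *
from h import *
print(get_obs()["force"])
s=snapshot("side");np.savez("side11.npz",**s)
crop(s,225,90,80,90,6,"pics/s11.png")
E
```

```text
time: 21.25
tool_pos: [532.7, 357.6, 78.2]
tcp_rot: [0.258, 0.966, 0.001, 0.0]
force: [0.3, 0.4, -1.1]
finger_gap: 15.0
[ 0.25203045  0.41049009 -1.12498844]
```

View pics/s11.png

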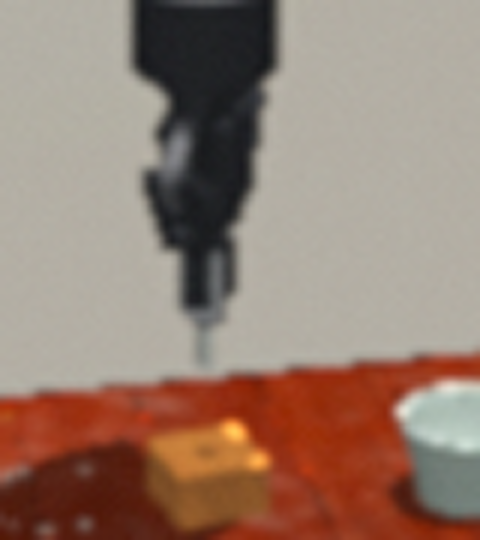

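The pin is held upright, with its foot at crop (205,365). Next I'll carry it over the hole.

```bash
cd .;python3 -m crank '[[1,12,-30,0,0,0,0],[1,26,-65,0,0,0,0],[1,41,-102,0,0,0,0],[1,57,-142,0,0,0,0],[1,73,-182,0,0,0,0],[1,89,-222,0,0,0,0],[1,103,-257,0,0,0,0],[1,113,-281,0,0,0,0],[1,115.3,-287.3,0,0,0,0],[1,115.3,-287.3,0,0,0,0]]';python3 -m crank '[[1,0,0,-10,0,0,0],[1,0,0,-20,0,0,0],[1,0,0,-25,0,0,0],[1,0,0,-25,0,0,0]]'; python3 - <<'E'
from station import *
from h import *
print(get_obs()["force"],get_obs()["tool_pos"])
s=snapshot("side");np.savez("side12.npz",**s)
crop(s,275,160,80,60,10,"pics/s12.png")
s=snapshot("top");np.savez("top12.npz",**s)
crop(s,205,130,115,95,7,"pics/t12.png")
s=ld("side12")
for n,p in (("hole36",[647.7,69.9,36]),("foot48",[647.7,69.9,53])): print(n,(proj(s,[p])-[275,160])*10)
E
```

```text
time: 22.3
tool_pos: [647.4, 68.8, 76.3]
tcp_rot: [0.259, 0.966, -0.0, -0.0]
force: [1.2, -0.1, -1.3]
finger_gap: 14.6
time: 22.7
tool_pos: [646.7, 70.6, 50.8]
tcp_rot: [0.257, 0.966, -0.0, -0.001]
force: [-0.3, 0.3, -1.2]
finger_gap: 14.7
[-0.3352512   0.27919753 -1.15543604] [646.74688165  70.63125364  50.77344253]
hole36 [[469.94700983 460.12361697]]
foot48 [[473.72700621 407.24311383]]
```

View pics/s12.png

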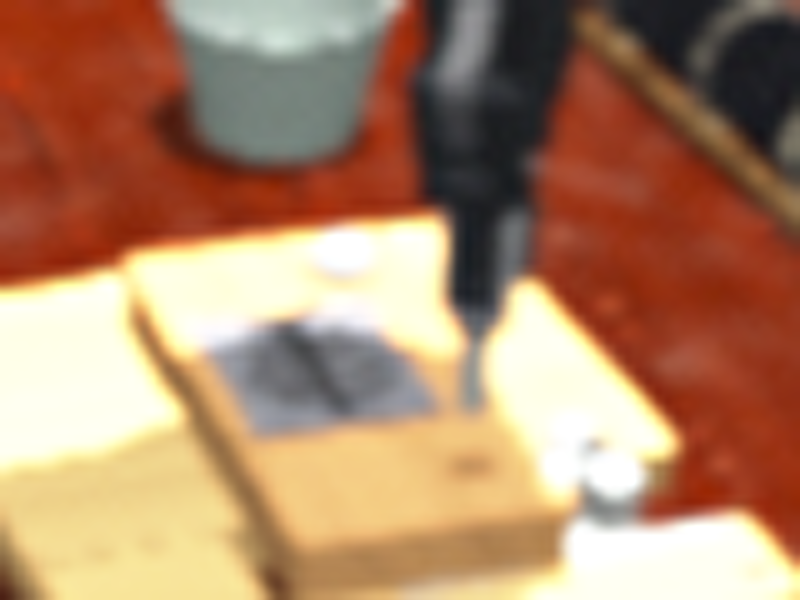

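View pics/t12.png

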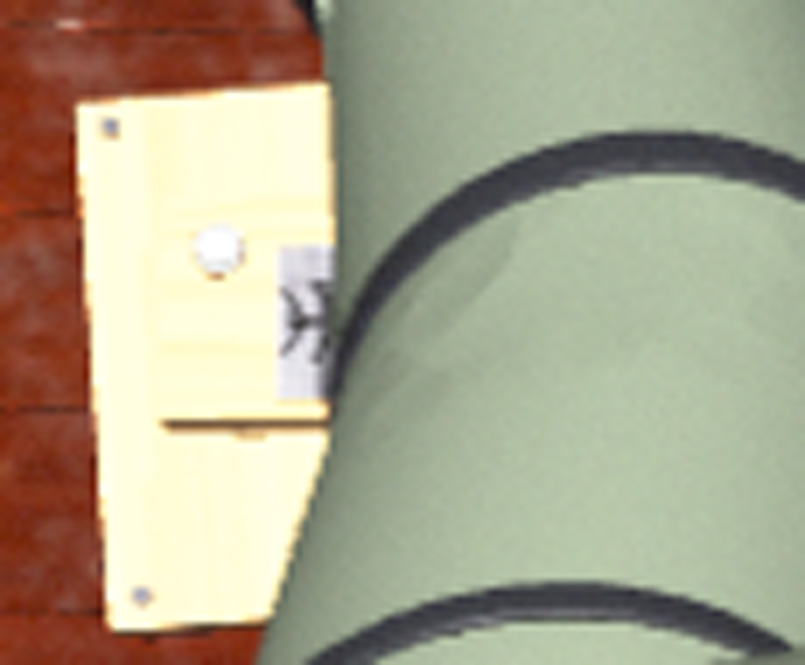

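```bash
cd .;python3 -m crank '[[1,0,0,0,0,0,0],[1,0,0,0,0,0,0],[1,0,0,0,0,0,0],[1,0,0,0,0,0,0]]';python3 -m crank '[[1,0,0,-3,0,0,0],[1,0,0,-6,0,0,0],[1,0,0,-8,0,0,0],[1,0,0,-10,0,0,0],[1,0,0,-10,0,0,0]]'
python3 - <<'E'
from station import *
from h import *
print(get_obs()["force"],get_obs()["tool_pos"])
s=snapshot("side");np.savez("side13.npz",**s)
crop(s,300,180,40,35,20,"pics/s13.png")
p=[647.7,69.9]
a=np.linspace(0,6.28,40)
print((proj(s,[[*p,36],[*p,41.5]])-[300,180])*20)
E
```

```text
time: 23.2
tool_pos: [647.7, 70.0, 52.2]
tcp_rot: [0.258, 0.966, 0.0, 0.0]
force: [0.8, -0.9, -0.4]
finger_gap: 14.8
time: 23.7
tool_pos: [647.4, 69.9, 41.7]
tcp_rot: [0.258, 0.966, -0.0, -0.0]
force: [0.4, -0.1, -0.7]
finger_gap: 14.7
[ 0.37351893 -0.12969401 -0.74106092] [647.41557109  69.94010585  41.71565307]
[[439.89401966 520.24723393]
 [442.32904412 486.18230227]]
```

View pics/s13.png

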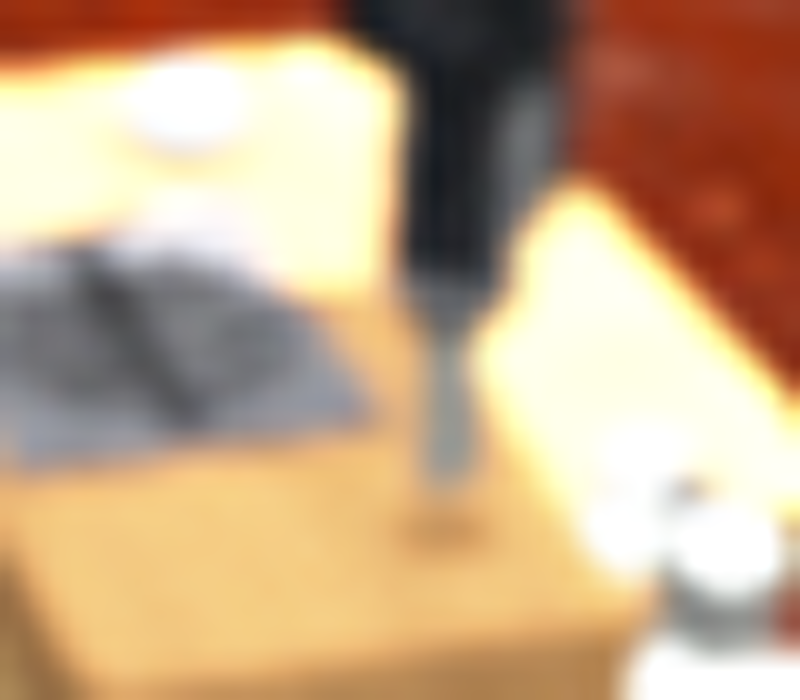

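The foot is at (448,485) and the hole at (440,530), so they line up to within about 1 mm. I'll descend watching the force.

```bash
cd .;python3 -m crank '[[1,-0.3,0,-2,0,0,0],[1,-0.3,0,-4,0,0,0],[1,-0.3,0,-6,0,0,0],[1,-0.3,0,-7,0,0,0],[1,-0.3,0,-8,0,0,0]]';python3 -m crank '[[1,0,0,-1,0,0,0],[1,0,0,-2,0,0,0],[1,0,0,-3,0,0,0]]'
```

```text
time: 24.25
tool_pos: [647.3, 70.0, 34.0]
tcp_rot: [0.258, 0.966, -0.0, -0.0]
force: [-0.8, 0.2, -0.5]
finger_gap: 14.9
time: 24.55
tool_pos: [647.3, 70.0, 31.0]
tcp_rot: [0.258, 0.966, -0.0, 0.0]
force: [0.2, -0.5, -0.0]
finger_gap: 14.9
```

```bash
cd .;python3 -m crank '[[1,0,0,-1.5,0,0,0],[1,0,0,-3,0,0,0],[1,0,0,-4.5,0,0,0],[1,0,0,-6,0,0,0]]'; python3 -m crank '[[1,0,0,-1,0,0,0],[1,0,0,-2,0,0,0],[1,0,0,-3,0,0,0]]'
```

```text
time: 24.95
tool_pos: [647.3, 70.0, 24.9]
tcp_rot: [0.258, 0.966, -0.0, -0.0]
force: [-0.2, 0.5, -0.9]
finger_gap: 15.1
time: 25.25
tool_pos: [647.3, 70.0, 22.0]
tcp_rot: [0.258, 0.966, -0.0, 0.0]
force: [0.6, 0.2, 0.0]
finger_gap: 14.7
```

```bash
cd .;python3 -m crank '[[1,0,0,-1,0,0,0],[1,0,0,-2,0,0,0],[1,0,0,-3,0,0,0]]';
```

```text
time: 25.55
tool_pos: [647.3, 70.0, 19.0]
tcp_rot: [0.258, 0.966, 0.0, 0.0]
force: [-0.0, -0.4, -0.3]
finger_gap: 15.0
```

```bash
cd .;python3 -m crank '[[1,0,0,-1,0,0,0],[1,0,0,-2,0,0,0],[1,0,0,-3,0,0,0]]';
```

```text
time: 25.85
tool_pos: [647.3, 70.0, 16.0]
tcp_rot: [0.258, 0.966, -0.0, 0.0]
force: [-0.2, -0.6, -0.6]
finger_gap: 14.5
```

```bash
cd .;python3 -m crank '[[1,0,0,-0.7,0,0,0],[1,0,0,-1.4,0,0,0]]';
```

```text
time: 26.05
tool_pos: [647.3, 70.0, 14.6]
tcp_rot: [0.258, 0.966, -0.0, -0.0]
force: [-0.7, -0.6, -0.7]
finger_gap: 14.8
```

```bash
cd .;python3 -m crank '[[1,0,0,-0.7,0,0,0],[1,0,0,-1.4,0,0,0]]';
```

```text
time: 26.25
tool_pos: [647.3, 70.0, 13.3]
tcp_rot: [0.258, 0.966, -0.0, 0.0]
force: [-0.3, -0.2, -0.2]
finger_gap: 14.8
```

```bash
cd .;python3 -m crank '[[1,0,0,-0.7,0,0,0],[1,0,0,-1.4,0,0,0],[1,0,0,-2.1,0,0,0]]';
```

```text
time: 26.55
tool_pos: [647.3, 70.0, 11.1]
tcp_rot: [0.258, 0.966, -0.0, -0.0]
force: [-0.2, -0.7, -0.4]
finger_gap: 14.5
```

```bash
cd .;python3 -m crank '[[1,0,0,-0.7,0,0,0],[1,0,0,-1.4,0,0,0],[1,0,0,-2.1,0,0,0]]';
```

```text
time: 26.85
tool_pos: [647.3, 70.0, 9.0]
tcp_rot: [0.258, 0.966, -0.0, -0.0]
force: [-0.4, 0.5, -1.0]
finger_gap: 15.0
```

```bash
cd .;python3 -m crank '[[1,0,0,-0.7,0,0,0],[1,0,0,-1.4,0,0,0],[1,0,0,-2,0,0,0]]';
```

```text
time: 27.15
tool_pos: [647.3, 70.0, 7.0]
tcp_rot: [0.258, 0.966, -0.0, -0.0]
force: [0.4, -0.2, -0.2]
finger_gap: 15.0
```

```bash
cd .;python3 -m crank '[[1,0,0,-0.5,0,0,0],[1,0,0,-1,0,0,0]]';
```

```text
time: 27.35
tool_pos: [647.4, 70.0, 6.3]
tcp_rot: [0.258, 0.966, 0.0, 0.0]
force: [-2.5, -0.8, 9.2]
finger_gap: 14.8
```

```bash
python3 - <<'E'
from station import *
from h import *
print(get_obs()["force"],get_obs()["tool_pos"])
s=snapshot("side");np.savez("side14.npz",**s)
crop(s,300,180,40,35,20,"pics/s14.png")
E
```

```text
[-2.52362886 -0.75415015  9.18422642] [647.41463515  69.96233858   6.27041084]
```

View pics/s14.png

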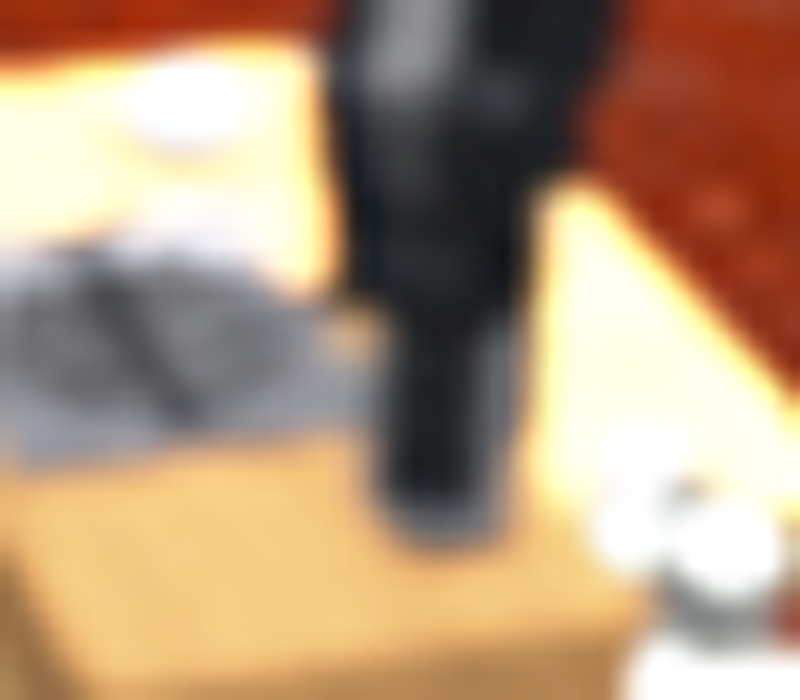

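The force rose exactly at the expected full depth, and the collar is on the block. Releasing now.

```bash
cd .;python3 -m crank '[[1,0,0,0.6,0,0,0],[0.7,0,0,0.6,0,0,0],[0.5,0,0,0.6,0,0,0],[0.4,0,0,0.6,0,0,0],[0.4,0,0,0.6,0,0,0],[0.4,0,0,0.6,0,0,0]]'
```

```text
time: 28.0
tool_pos: [647.3, 70.0, 6.7]
tcp_rot: [0.258, 0.966, -0.0, 0.0]
force: [-1.0, 0.6, -0.7]
finger_gap: 25.2
```

```bash
cd .;python3 -m crank '[[0.4,0,0,2,0,0,0],[0.4,0,0,6,0,0,0],[0.4,0,0,14,0,0,0],[0.4,0,0,26,0,0,0],[0.4,0,0,45,0,0,0],[0.4,0,0,70,0,0,0],[0.4,0,0,100,0,0,0],[0.4,-20,30,130,0,0,0],[0.4,-50,65,150,0,0,0],[0.4,-80,100,160,0,0,0]]';python3 -m crank '[[0.4,-35,40,0,0,0,0],[0.4,-70,80,0,0,0,0],[0.4,-100,120,0,0,0,0],[0.4,-120,160,0,0,0,0],[0.4,-140,200,0,0,0,0],[0.4,-150,230,0,0,0,0],[0.4,-150,230,0,0,0,0]]'; python3 - <<'E'
from station import *
from h import *
print(get_obs()["force"],get_obs()["tool_pos"])
for n in("side","top"):
    s=snapshot(n);np.savez(n+"15.npz",**s)
crop(ld("side15"),235,130,120,100,6,"pics/s15.png");crop(ld("top15"),205,130,115,95,7,"pics/t15.png")
E
```

```text
time: 29.0
tool_pos: [567.1, 171.0, 169.6]
tcp_rot: [0.258, 0.966, 0.001, 0.001]
force: [1.6, 1.3, -0.5]
finger_gap: 25.6
time: 29.7
tool_pos: [414.7, 404.6, 167.5]
tcp_rot: [0.255, 0.967, 0.001, -0.0]
force: [-0.3, -0.2, 0.9]
finger_gap: 25.6
[-0.33885421 -0.17081206  0.85846223] [414.69730523 404.57353226 167.54890727]
```

View pics/s15.png

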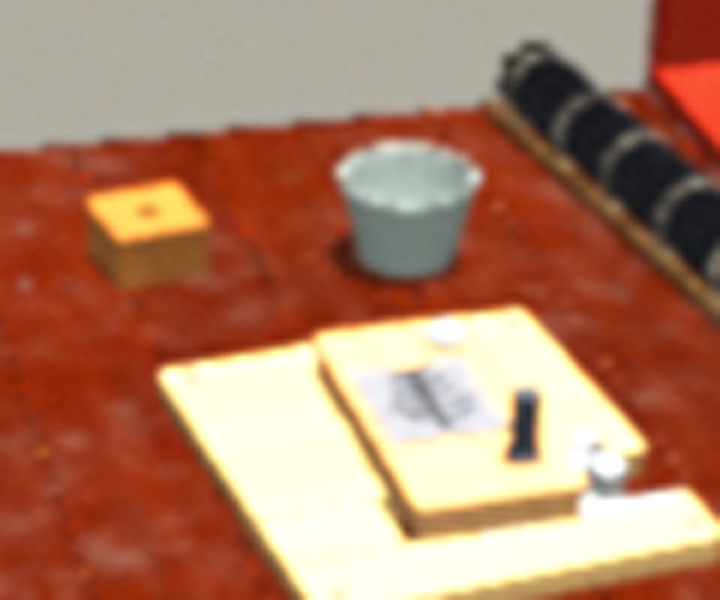

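View pics/t15.png

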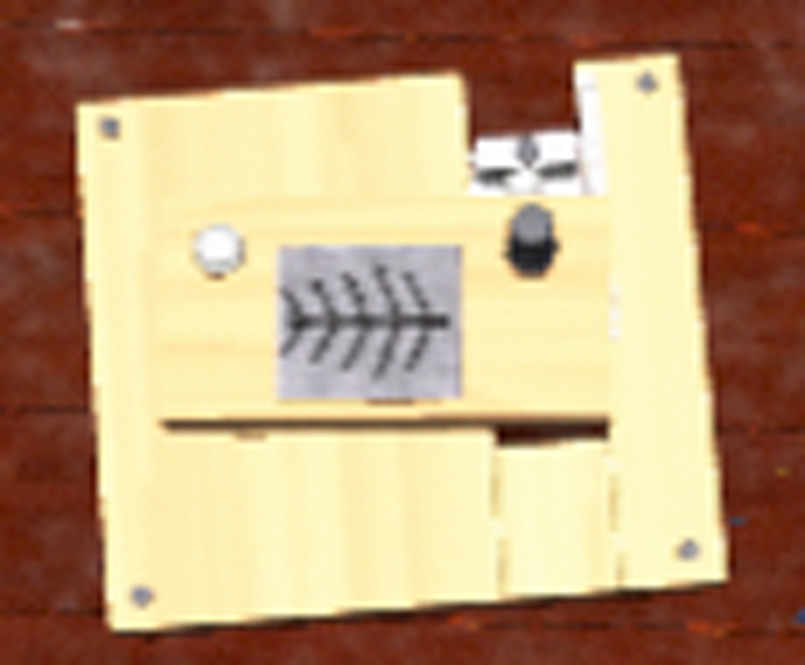

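```bash
python3 - <<'E'
from station import *
from h import *
s=ld("top15");a=ld("top8");b=ld("top0")
print("pin top in px -> z=73:",ray(s,(531+.5)/7-.5+205,(220+.5)/7-.5+130,73))
u,v=np.meshgrid(np.arange(276,286),np.arange(158,170));w=world(s,u,v);m=w[...,2]>55;print(m.sum(),np.median(w[m],0),w[m][:,2].max())
# block moved after pushing? compare pad region; bottles & cup vs start
d=lambda p,q,y0,y1,x0,x1:np.abs(p["frame"][y0:y1,x0:x1].astype(int)-q["frame"][y0:y1,x0:x1]).mean().round(2)
print("pad",d(s,a,164,190,240,275),"inks",d(s,b,170,255,380,425),"cup",d(s,b,135,170,155,193))
print(finish_job())
E
```

```text
pin top in px -> z=73: [648.76467406  71.00286821  73.        ]
45 [644.75722556  71.96392054  71.36681445] 1120.3516450384745
pad 4.28 inks 3.42 cup 2.63
the job is handed in; nothing more can be done
None
```

The block is registered against the stop and the locking pin is seated through it. I handed the job in at about 30 s of the 72 s allowed.

- **Push:** I pushed about 15 mm from the free corner until the long edge met the stop's button, then held it for about 1.7 s with 10–11 N on the tool. For about 0.2 s before that, 13.4 N sideways and 9.7 N vertical built up together, about 17 N in all. That is close to your 18 N limit but under it in every reading. Readings came only at the end of each move.
- **Pin:** It went into the hole with no side force. It met resistance (9 N) at the height I expected for full depth, with the foot about 7 mm above the table. The pin's top measured about 71 mm by depth camera, against 73 mm expected. The last pictures show it upright with its collar on the block and the gripper clear.
- **Ink bottles and cup:** They look unchanged from the first picture, with average image differences of 2.6–3.4 grey levels out of 255.
- **Block:** The pad area differs by 4.3 levels from just after the push. I took that for changed shading from the arm and did not measure the block's angle again.
- **Tool point mismatch:** The visible fingertips were about 40 mm above the reported tool position. I set heights from the camera images instead. My first approach passed over the block without touching it.

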